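Make up a soldering kit and an installation kit

TASK

Make up two kits from the stock on the desk. The soldering kit goes in the green tray: the solder spool in one pocket and the small flux bottle with the red nozzle in the other, both standing upright; the installation kit goes in the orange tray: the tin of screws in one pocket and the black tape roll in the other, with the blue tape roll stacked squarely on the black one. Set each thing in the middle of its pocket (either pocket of the right tray will do), and leave the tape measure, the bottle with the blue cap and the beige tape roll where they are.

Things in the scene. Friction and masses are not known exactly. Their poses are not given: they have to be found in the camera images.
- green_tray: Green plastic kit tray, fixed to the desk, 208 mm long (its x) by 106 mm wide (its y), with two equal open square pockets side by side along its x, each with a small dark dot at its centre. Origin: centre of the underside, at desk height; z up. The pocket centres lie at x = +51 mm and x = -51 mm, y = 0. Each pocket is 98 mm square inside; its floor is 3 mm above the desk, and the walls and the rib between the pockets are 4 mm thick and only reach 9 mm above the desk.
- orange_tray: Orange plastic kit tray, fixed to the desk, 208 mm long (its x) by 106 mm wide (its y), with two equal open square pockets side by side along its x, each with a small dark dot at its centre. Origin: centre of the underside, at desk height; z up. The pocket centres lie at x = +51 mm and x = -51 mm, y = 0. Each pocket is 98 mm square inside; its floor is 3 mm above the desk, and the walls and the rib between the pockets are 4 mm thick and only reach 9 mm above the desk.
- spool_mid (a point): Solder spool: blue flanges with silvery wire between, standing on one flange, 56 mm diameter, 40 mm high; grip across the flanges. Point: its centre, 20 mm above its underside; z up along its axis.
- flux_mid (a point): Small white flux bottle with a red label band and a red pointed nozzle, standing; body 39 mm diameter and 78 mm high, 108 mm high with the nozzle. Point: on its axis, 54 mm above its underside; z up. Grip round the body, best 60 to 68 mm above its underside so that the nozzle stays clear of the gripper.
- black_roll_mid (a point): Roll of black tape lying flat, 66 mm outer diameter, 18 mm high; grip across the outside. Point: its centre, 9 mm above its underside; z up along its axis.
- blue_roll_mid (a point): Roll of blue tape lying flat, 62 mm outer diameter, 18 mm high; grip across the outside. Point: its centre, 9 mm above its underside; z up along its axis.
- tin_mid (a point): White rectangular tin of screws, open at the top, 50 mm along its x, 72 mm along its y, 22 mm high; grip across its outside along x (50 mm). Point: its centre, 11 mm above its underside; z up.
- measure_mid (a point): Red tape measure with black top, about 64 x 80 x 38 mm, lying among the stock; it belongs to no kit and stays where it is. Point: its centre, 18 mm above the desk.
- cleaner_mid (a point): Tall white bottle with blue cap and blue label band, 56 mm diameter, 138 mm high, behind the stock; it belongs to no kit and stays. Point: its centre, 69 mm above the desk.
- beige_roll_mid (a point): Large beige tape roll lying flat, 86 mm diameter, 24 mm high; it belongs to no kit and stays. Point: its centre, 12 mm above the desk.
Things that resemble listed ones, but are neither listed nor needed, are in the scene too. Of the things that look like the part that bears blue_roll_mid, the middle-sized one is meant.

How it is judged:
By the outcome, as a careful person would: the job done as asked, in the order asked, and still so for the second after the job is handed in, with the robot touching nothing.
It also fails if it takes over 118 s, if anything falls off the work surface, if the arm or the gripper's body presses on something with over 40 N, if the wrist force passes 120 N, or if a joint passes its speed limit or range.

ROBOT

A 6-joint arm with a two-finger parallel gripper is mounted at the origin on a cart in front of the work surface, level with it; the furniture and walls round the work are solid. World frame = base frame: x ahead of the robot, y to its left, z up, the work surface at z = 0. Lengths are in m, angles in rad, forces in N, time in s.
With the tool pointing down it reaches from about 0.275 to 0.75 m from the base axis. Payload 10.2 kg.
Tool frame: the origin (TCP) lies at the very end of the fingers, on their centre line; the grasp point (between the pads) lies 19 mm behind it (bot.grasp_offset is the distance from the TCP to the grasp point, in m); z points along the fingers, y is the line along which they close (so a half turn about z gives the same grasp; the last joint's range is limited). The gripper opens to 85 mm and grips with 20 to 120 N. Pads are 22 mm wide; open, the fingers measure 114 mm over their backs; the gripper's body (76 mm by 85 mm) begins 54 mm behind the grasp point. The pads swing forward as they close: fully open they stand 13 mm farther back than shut.
Start: joints at [1.103, 0.313, 1.498, -0, 1.331, -0.223], TCP at [0.127, 0.509, 0.196] pointing down, gripper open.
Joint ranges: [-2.94, 2.94], [-0.97, 2.17], [0.19, 2.56], [-1.23, 4.37], [0.02, 3.11], [-2.88, 2.88]. Speed limits (rad/s): [2.39, 2.39, 3.01, 3.14, 3.14, 3.14].

INTERFACE

Orientations are given as a rotation vector (axis times angle).
In Python, from station import bot, cams, close_job gives the robot as it stands. The module is installed in compiled form; this text tells all that it offers.
- The arm moves only by the shell command python3 -m pendant 'ROWS' [FORCE]. ROWS is JSON, a list of rows, each an object with "dr": the turn, a rotation vector about the tool's x, y, z in rad, a list of three; "slide": the shift along the tool's x, y, z in mm, a list of three; "fingers": the closure in counts, from 0 (fully open) to 255 (shut). In form: [{"dr": [ax, ay, az], "slide": [tx, ty, tz], "fingers": fingers}, ...]. A call has 1 to 8 rows; each row is the pose to reach, as a shift and turn from the pose commanded when the call began, along the tool's axes at that moment; what a row does not reach only later rows make up. A row lasts 1/8 s, in which the tool goes at most 62.5 mm and 10.7 degrees, less where a joint would pass 70% of its speed; a pose out of reach is approached as far as the arm can. A call with a gripper value outside its range is refused whole. The fingers move at their own pace and stop on an object; FORCE is the grip in N (left out, the last holds). Time passes only in rows, so rows that repeat a pose let the fingers close. It gives the time, the measured TCP pose, the force, the opening and the grip force at its end, in the units of the state.
- bot.state(): the state, without advancing time (a new reading comes with each control period).
- cams.camera(name): name is "scene" or "side" or "wrist"; returns the picture (480x640x3 uint8, blue, green, red); there is no depth.
- cams.camera_model(name): a dict with "vfov" (degrees; the focal length in pixels is half the picture's height over the tangent of half this angle, whatever the lens; pixels are square), "cx", "cy" (the principal point, pixels), "dist" ([k1, k2, p1, p2, k3] as OpenCV has them; the pictures are not rectified), "origin" and "attitude" of the camera in the world; the wrist camera has in their place "tool_from_camera" (4x4, takes a point from camera to tool coordinates, whose origin is the TCP and whose axes are the flange's). Camera axes: x right, y up, looking along -z (the intrinsics and any distortion apply to the point x, -y, -z); pixel columns grow to the right and rows downward; lengths in m; the calibration is good to about 2 mm. A picture is of the moment at which its call begins: read the wrist's pose just before it. camera_model takes no time and is no camera call.
- close_job(): hands the job in; it is judged then, once.
The state is a dict: "clock": time; "joint_pos": joint angles; "dq": joint speeds; "joint_torque": joint torques, N m; "ee_pos": TCP position; "ee_rot": TCP orientation; "force": force on the tool from outside, world axes, zero at the start; "torque": the same for the moment, N m; "finger_gap": finger opening in m; "gripper_force": force on a finger pad.
Only numpy, scipy, OpenCV 4.12 (cv2) and the standard library are available. Lean on these libraries where they do the work, as an engineer would, in place of code of your own. Each camera call takes 0.05 s, during which the arm holds its last target. There are 200 camera calls.

## Working session

There is one attempt and no reset: what is moved stays moved. The work goes in short steps, Python scripts to look and compute and a shell command to move; the robot and the scene stay as the last step left them, time stands still between calls to the robot, and variables do not carry over. Pictures are saved under pics/ and viewed, at most 20 in all, crops included, and the job is handed in when it is done.

```bash
mkdir -p pics; python3 - <<'E'
from station import bot,cams
import cv2
s=bot.state();print({k:s[k] for k in('clock','ee_pos','ee_rot','finger_gap','force')},bot.grasp_offset)
for n in('scene','side','wrist'):
    cv2.imwrite(f'pics/{n}0.png',cams.camera(n));print(n,cams.camera_model(n))
E
```

```text
{'clock': 0.0, 'ee_pos': array([0.12709755, 0.50906494, 0.19573678]), 'ee_rot': array([-3.83520486e-01, -3.11764484e+00,  1.92243423e-03]), 'finger_gap': 0.08517271865835307, 'force': array([-0.22165866,  0.11131689,  0.19641723])} 0.0187
scene {'vfov': 54.90414138280037, 'cx': 327.53704545379696, 'cy': 241.16520542076051, 'dist': array([-0.12288216,  0.        ,  0.        ,  0.        ,  0.        ]), 'origin': array([-0.05450021, -0.49067378,  0.81834558]), 'attitude': array([ 0.84609189, -0.35302175, -0.73103099])}
side {'vfov': 47.51922960191273, 'cx': 319.8470331817042, 'cy': 239.96214935249066, 'dist': array([0.02958476, 0.        , 0.        , 0.        , 0.        ]), 'origin': array([ 0.01335353, -0.81020605,  0.80857247]), 'attitude': array([ 0.94950195, -0.27107465, -0.50679593])}
wrist {'vfov': 59.44987521414942, 'cx': 317.0208626505249, 'cy': 239.50622026334506, 'dist': array([-0.01916589,  0.        ,  0.        ,  0.        ,  0.        ]), 'tool_from_camera': array([[ 1.22171756e-04,  9.45151198e-01,  3.26633123e-01,
         8.49474981e-02],
       [ 9.99997527e-01, -8.40722566e-04,  2.05869656e-03,
        -1.38414051e-03],
       [ 2.22038736e-03,  3.26632064e-01, -9.45148964e-01,
        -1.77322616e-01],
       [ 0.00000000e+00,  0.00000000e+00,  0.00000000e+00,
         1.00000000e+00]])}
```

View pics/scene0.png

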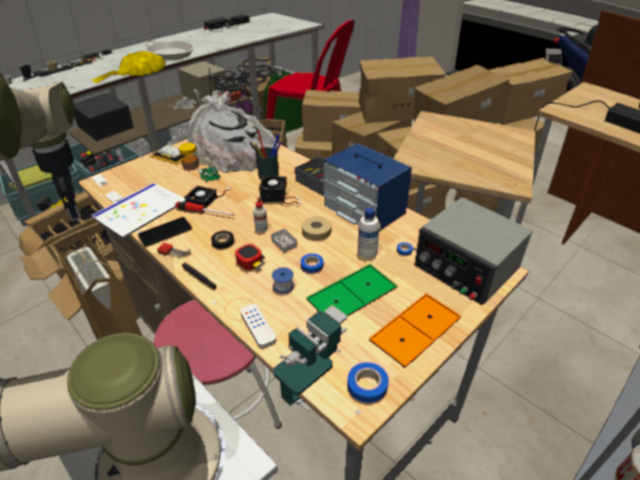

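View pics/side0.png

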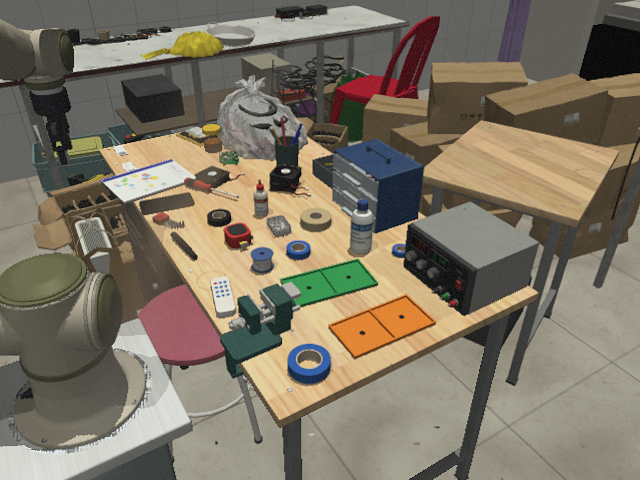

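Scene view: the candidates for blue_roll_mid are the blue rolls at (368,382) large, (312,263) middle and (405,248) small. I choose (312,263). Black roll (222,240) could be confused with the fans at (200,195) and (272,188). The flux bottle (260,217) has a red nozzle; the cleaner (368,235) has a blue cap. Spool is at (283,280), tin (285,240), green tray (352,292), orange tray (416,330).

```bash
cat > h.py <<'E'
from station import bot,cams
import cv2,numpy as np
from scipy.spatial.transform import Rotation as R
def model(n,st=None):
    m=cams.camera_model(n);f=240/np.tan(np.radians(m['vfov']/2))
    K=np.array([[f,0,m['cx']],[0,f,m['cy']],[0,0,1]])
    if n=='wrist':
        T=np.array(m['tool_from_camera']);Rt=R.from_rotvec(st['ee_rot']).as_matrix()
        A=Rt@T[:3,:3];o=Rt@T[:3,3]+st['ee_pos']
    else: A=R.from_rotvec(m['attitude']).as_matrix();o=np.array(m['origin'])
    return K,np.array(m['dist']),A,o
def ray(M,uv):
    K,d,A,o=M;p=cv2.undistortPoints(np.array(uv,float).reshape(-1,1,2),K,d).reshape(-1,2)
    return o,np.c_[p[:,0],-p[:,1],-np.ones(len(p))]@A.T
def onplane(M,uv,z):
    o,v=ray(M,uv);return o+v*((z-o[2])/v[:,2])[:,None]
def tri(M1,a,M2,b):
    o1,v1=ray(M1,a);o2,v2=ray(M2,b);v1,v2=v1[0],v2[0]
    t=np.linalg.lstsq(np.c_[v1,-v2],o2-o1,rcond=None)[0];p,q=o1+t[0]*v1,o2+t[1]*v2
    return (p+q)/2,np.linalg.norm(p-q)
def proj(M,P):
    K,d,A,o=M;c=(np.atleast_2d(P)-o)@A;c=c*[1,-1,-1]
    return cv2.projectPoints(c,np.zeros(3),np.zeros(3),K,d)[0].reshape(-1,2)
def shot(n,name):
    st=bot.state();im=cams.camera(n);cv2.imwrite(f'pics/{name}.png',im);return im,model(n,st),st
E
python3 - <<'E'
from h import *
S,D=model('scene'),model('side')
np.set_printoptions(precision=4,suppress=True)
P={'spool':((283,280),(262,259),.02),'flux':((260,217),(261,199),.05),'black':((222,240),(219,218),.012),'blue':((312,263),(298,250),.012),'tin':((285,240),(279,226),.015),'g1':((336.5,301),(307.5,284),.003),'g2':((368,284.5),(348.5,277),.003),'o1':((402,340),(362,332.5),.003),'o2':((430,317),(401.5,316.5),.003),
'measure':((249,257),(237,235),.02),'beige':((317,228),(316,219),.02),'cleaner':((368,235),(361,228),.07)}
for k,(a,b,z) in P.items():
    p,e=tri(S,a,D,b);print(k,p,round(e,4),onplane(S,a,z)[0],onplane(D,b,z)[0])
a=cv2.imread('pics/side0.png')[160:280,150:430];cv2.imwrite('pics/crop1.png',cv2.resize(a,None,fx=2.8,fy=2.8,interpolation=cv2.INTER_CUBIC))
E
```

```text
spool [0.4567 0.1732 0.0284] 0.0002 [0.462  0.1802 0.02  ] [0.4616 0.1839 0.02  ]
flux [0.5678 0.3999 0.0502] 0.0033 [0.5659 0.3986 0.05  ] [0.57   0.4022 0.05  ]
black [0.4551 0.4388 0.0057] 0.0003 [0.4513 0.4317 0.012 ] [0.4515 0.4288 0.012 ]
blue [0.5618 0.1806 0.0131] 0.002 [0.5639 0.1823 0.012 ] [0.5614 0.181  0.012 ]
tin [0.571  0.2992 0.0179] 0.0027 [0.575  0.3031 0.015 ] [0.5715 0.3017 0.015 ]
g1 [0.4989 0.0289 0.0306] 0.0024 [0.5168 0.0465 0.003 ] [0.5176 0.0598 0.003 ]
g2 [0.6129 0.0288 0.0053] 0.0005 [0.6145 0.0301 0.003 ] [0.6149 0.0314 0.003 ]
o1 [ 0.5298 -0.1442  0.0078] 0.0005 [ 0.5335 -0.1421  0.003 ] [ 0.5326 -0.1404  0.003 ]
o2 [ 0.6311 -0.1487  0.0077] 0.0004 [ 0.6348 -0.1468  0.003 ] [ 0.6349 -0.1447  0.003 ]
measure [0.45   0.3029 0.0278] 0.0009 [0.4556 0.311  0.02  ] [0.4539 0.3134 0.02  ]
beige [0.6735 0.2768 0.0178] 0.001 [0.6722 0.2751 0.02  ] [0.671  0.2732 0.02  ]
cleaner [0.7067 0.1149 0.0651] 0.0014 [0.7007 0.1104 0.07  ] [0.703  0.1095 0.07  ]
```

View pics/crop1.png

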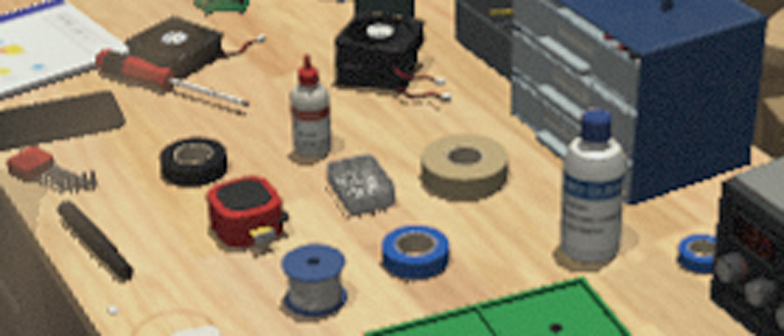

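The close crop confirms the choices: spool (313,280), flux with red nozzle (310,110), middle blue roll (415,250), black tape ring (193,160) with its hole (not the fans), open tin (360,185). First I'll go above the stock for one wrist look.

```bash
cat >> h.py <<'E'
np.set_printoptions(precision=4,suppress=True)
B=np.diag([-1.,1,-1])
def rows(*targets,st=None):
    """targets: (x,y,z,psi) TCP; prints dr and slide (mm) from current pose"""
    st=st or bot.state();Rt=R.from_rotvec(st['ee_rot']).as_matrix()
    print('at',st['clock'],st['ee_pos'],'psi',round(np.arctan2(-Rt[0,1],Rt[1,1]),4),'tilt',Rt[:2,2])
    for x,y,z,psi in targets:
        d=R.from_matrix(Rt.T@R.from_euler('z',psi).as_matrix()@B).as_rotvec()
        print(' dr',d.round(3),'slide',(Rt.T@(np.array([x,y,z])-st['ee_pos'])*1000).round(1))
E
python3 -c "
from h import *
rows((.48,.2,.36,0))"
```

```text
at 0.15 [0.1272 0.5091 0.1959] psi -0.2448 tilt [-0.0005 -0.0008]
 dr [-0.001 -0.    -0.245] slide [-417.2 -214.5 -164. ]
```

```bash
python3 -m pendant '[{"dr":[0,0,-0.245],"slide":[-417,-214,-164],"fingers":0},{"dr":[0,0,-0.245],"slide":[-417,-214,-164],"fingers":0},{"dr":[0,0,-0.245],"slide":[-417,-214,-164],"fingers":0},{"dr":[0,0,-0.245],"slide":[-417,-214,-164],"fingers":0},{"dr":[0,0,-0.245],"slide":[-417,-214,-164],"fingers":0},{"dr":[0,0,-0.245],"slide":[-417,-214,-164],"fingers":0},{"dr":[0,0,-0.245],"slide":[-417,-214,-164],"fingers":0},{"dr":[0,0,-0.245],"slide":[-417,-214,-164],"fingers":0}]' 40
python3 -c "
from h import *
im,M,st=shot('wrist','w1');rows((.48,.2,.36,0),st=st);print(st['dq'])"
```

```text
clock: 1.15
ee_pos: [0.4794, 0.2006, 0.3601]
ee_rot: [0.0, -3.141, -0.0]
force: [0.5, 0.6, 0.1]
finger_gap: 0.0855
gripper_force: 0.0
at 1.15 [0.4794 0.2006 0.3601] psi 0.0001 tilt [-0.0001  0.0001]
 dr [ 0. -0.  0.] slide [-0.6 -0.6  0.1]
[-0.7657  0.4649 -0.9854  0.0019  0.5177 -0.7617]
```

View pics/w1.png

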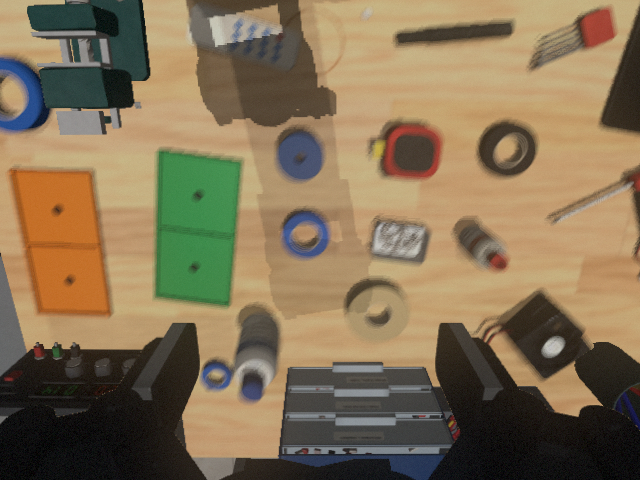

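Wrist view: everything is visible (spool (300,154), blue (305,233), black (507,149), tin (399,240), flux (480,243), trays (60,241) and (198,226), vise top left). It is slightly blurred, so I retake it at rest and measure by masks.

```bash
python3 - <<'E'
from h import *
import json
cams.camera('wrist');im,M,st=shot('wrist','w2');print(st['dq'])
hsv=cv2.cvtColor(im,cv2.COLOR_BGR2HSV)
def big(mask,box,hull=True):
    x0,y0,x1,y1=box;m=np.zeros(mask.shape,np.uint8);m[y0:y1,x0:x1]=mask[y0:y1,x0:x1]*255
    c=cv2.findContours(m,cv2.RETR_EXTERNAL,cv2.CHAIN_APPROX_NONE)[0];return cv2.convexHull(max(c,key=cv2.contourArea))
H,Sa,V=[hsv[...,i].astype(int) for i in range(3)]
blue=(H>100)&(H<130)&(Sa>110)
def circ(name,mask,box,z):
    P=onplane(M,big(mask,box).reshape(-1,2),z)[:,:2].astype(np.float32)
    (cx,cy),(w,h),a=cv2.fitEllipse(P);print(name,cx,cy,'dia',w,h,'enclosing',2*cv2.minEnclosingCircle(P)[1])
circ('spool top',blue,(265,115,335,190),.04)
circ('blue',blue,(270,195,345,270),.018)
circ('black',(V<75),(465,105,550,190),.018)
circ('beige',(Sa<110)&(V>60)&(V<220),(335,265,415,345),.024)
for n,mask,box in(('green',(H>55)&(H<85)&(Sa>120),(140,130,260,320)),('orange',(H>5)&(H<20)&(Sa>200),(0,150,125,330))):
    h=big(mask,box).reshape(-1,2);P=onplane(M,h,.009)[:,:2].astype(np.float32);r=cv2.minAreaRect(P);print(n,'rect',r)
    x0,y0,x1,y1=cv2.boundingRect(h);x1+=x0;y1+=y0
    inner=cv2.fillConvexPoly(np.zeros(V.shape,np.uint8),h,1);inner=cv2.erode(inner,np.ones((15,15)))
    lab,N,stt,cen=cv2.connectedComponentsWithStats(((V<(0.55*np.median(V[inner>0])))&(inner>0)).astype(np.uint8))
    for s,c in list(zip(N if False else stt,cen))[1:]:
        if s[4]>8: print('  dot',c,s[4],onplane(M,[c],.003)[0])
m=(Sa<70)&(V>50);h=big(m,(362,205,440,270));P=onplane(M,h.reshape(-1,2),.022)[:,:2].astype(np.float32);print('tin',cv2.minAreaRect(P))
red=((H<8)|(H>172))&(Sa>130);h=big(red,(478,235,520,280)).reshape(-1,2);print('nozzle',h.mean(0),onplane(M,[h.mean(0)],.09))
a=im[90:300,360:560];cv2.imwrite('pics/crop2.png',cv2.resize(a,None,fx=2.8,fy=2.8))
for k in((300,154),(305,233)):print(V[k[1],k[0]],hsv[k[1],k[0]])
E
```

```text
[ 0.086  -0.0383  0.0986  0.0251 -0.0232  0.0647]Traceback (most recent call last):
  File "<stdin>", line 13, in <module>
  File "<stdin>", line 11, in circ
  File "<stdin>", line 7, in big
ValueError: max() iterable argument is empty
```

```bash
cat > m.py <<'E'
from h import *
im,M,st=shot('wrist','w3');print(st['dq'],st['ee_pos'])
hsv=cv2.cvtColor(im,cv2.COLOR_BGR2HSV)
H,Sa,V=[hsv[...,i].astype(int) for i in range(3)]
for k in((290,160),(290,150),(289,233),(398,222),(300,200),(490,150),(360,310)):print(k,hsv[k[1],k[0]])
def big(mask,box):
    x0,y0,x1,y1=box;m=np.zeros(mask.shape,np.uint8);m[y0:y1,x0:x1]=mask[y0:y1,x0:x1]*255
    c=cv2.findContours(m,cv2.RETR_EXTERNAL,cv2.CHAIN_APPROX_NONE)[0]
    return cv2.convexHull(max(c,key=cv2.contourArea)) if c else np.zeros((5,1,2),np.int32)
blue=(H>100)&(H<130)&(Sa>90)
def circ(name,mask,box,z):
    P=onplane(M,big(mask,box).reshape(-1,2),z)[:,:2].astype(np.float32)
    (cx,cy),(w,h),a=cv2.fitEllipse(P);print(name,cx,cy,'dia',w,h,'encl',cv2.minEnclosingCircle(P))
circ('spool top',blue,(265,115,335,190),.04)
circ('blue',blue,(270,195,345,270),.018)
circ('black',(V<75),(465,105,550,190),.018)
circ('beige',(Sa<110)&(V>60)&(V<220),(335,265,415,345),.024)
for n,mask,box in(('green',(H>55)&(H<85)&(Sa>120),(140,130,260,320)),('orange',(H>5)&(H<20)&(Sa>200),(0,150,125,330))):
    h=big(mask,box).reshape(-1,2);P=onplane(M,h,.009)[:,:2].astype(np.float32);print(n,'rect',cv2.minAreaRect(P))
    inner=cv2.fillConvexPoly(np.zeros(V.shape,np.uint8),h,1);inner=cv2.erode(inner,np.ones((15,15)))
    N,lab,stt,cen=cv2.connectedComponentsWithStats(((V<(0.65*np.median(V[inner>0])))&(inner>0)).astype(np.uint8))
    for s,c in list(zip(stt,cen))[1:]:
        if s[4]>8: print('  dot',c,s[4],onplane(M,[c],.003)[0])
m=(Sa<60)&(V>50);h=big(m,(362,205,440,270));P=onplane(M,h.reshape(-1,2),.022)[:,:2].astype(np.float32);print('tin',cv2.minAreaRect(P))
red=((H<8)|(H>172))&(Sa>130);h=big(red,(478,235,520,280)).reshape(-1,2);print('nozzle',h.mean(0),onplane(M,[h.mean(0)],.09))
a=im[90:300,360:560];cv2.imwrite('pics/crop2.png',cv2.resize(a,None,fx=2.8,fy=2.8))
E
python3 m.py
```

```text
[ 0.0633 -0.0279  0.0568  0.0117 -0.0075  0.0202] [0.4798 0.2004 0.3592]
(290, 160) [113  82 112]
(290, 150) [113  86 110]
(289, 233) [110 140 153]
(398, 222) [ 17  36 112]
(300, 200) [ 17  96 183]
(490, 150) [12 86 65]
(360, 310) [ 20  96 152]
spool top 0.44647833704948425 0.16507534682750702 dia 0.010286102071404457 0.027883043512701988 encl ((0.4479254186153412, 0.1656746119260788), 0.013653787784278393)
blue 0.5645018219947815 0.18621790409088135 dia 0.06024128198623657 0.06069149076938629 encl ((0.5645415782928467, 0.18619860708713531), 0.030622921884059906)
black 0.453320175409317 0.4330291748046875 dia 0.06427733600139618 0.07132143527269363 encl ((0.4535735845565796, 0.432944655418396), 0.03561076149344444)Traceback (most recent call last):
  File "m.py", line 17, in <module>
    circ('beige',(Sa<110)&(V>60)&(V<220),(335,265,415,345),.024)
    ~~~~^^^^^^^^^^^^^^^^^^^^^^^^^^^^^^^^^^^^^^^^^^^^^^^^^^^^^^^^
  File "m.py", line 13, in circ
    (cx,cy),(w,h),a=cv2.fitEllipse(P);print(name,cx,cy,'dia',w,h,'encl',cv2.minEnclosingCircle(P))
                    ~~~~~~~~~~~~~~^^^
cv2.error: OpenCV(4.12.0) /io/opencv/modules/imgproc/src/shapedescr.cpp:361: error: (-201:Incorrect size of input array) There should be at least 5 points to fit the ellipse in function 'fitEllipseNoDirect'
```

```bash
sed -i "s/Sa>90)/Sa>60)/; /'beige'/d; s/(V<75)/(V<60)/; s/'w3'/'w4'/; /^for k in/d" m.py; python3 m.py
```

```text
[ 0.042  -0.019   0.0267  0.0025 -0.0004  0.0039] [0.4786 0.2016 0.359 ]
spool top 0.4602466821670532 0.1811092346906662 dia 0.05386563763022423 0.054724469780921936 encl ((0.46034982800483704, 0.18170812726020813), 0.027755828574299812)
blue 0.5645956993103027 0.1861572563648224 dia 0.06078910082578659 0.06123717129230499 encl ((0.5645213723182678, 0.18615804612636566), 0.0308634415268898)
black 0.4530095160007477 0.40113240480422974 dia 0.003915742505341768 0.012114451266825199 encl ((0.4535229504108429, 0.40123504400253296), 0.004719056189060211)
green rect ((0.5632026195526123, 0.04003864899277687), (0.10479191690683365, 0.20529793202877045), 81.7723617553711)
  dot [199.1406 193.7031] 64 [0.514  0.0464 0.003 ]
  dot [195.9    229.7917] 120 [0.5631 0.0376 0.003 ]
  dot [195.5926 265.7593] 54 [0.615  0.0322 0.003 ]
orange rect ((0.5826576352119446, -0.14359913766384125), (0.10087691992521286, 0.20618806779384613), 88.29422760009766)
  dot [ 58.7143 208.2222] 63 [ 0.5331 -0.1417  0.003 ]
  dot [ 60.7727 243.8182] 110 [ 0.5829 -0.1489  0.003 ]
  dot [ 70.6604 279.0943] 53 [ 0.6353 -0.1455  0.003 ]
tin ((0.5721960663795471, 0.30846643447875977), (0.07282441854476929, 0.0530853271484375), 82.21056365966797)
nozzle [499.1538 260.0769] [[0.572 0.408 0.09 ]]
```

View pics/crop2.png

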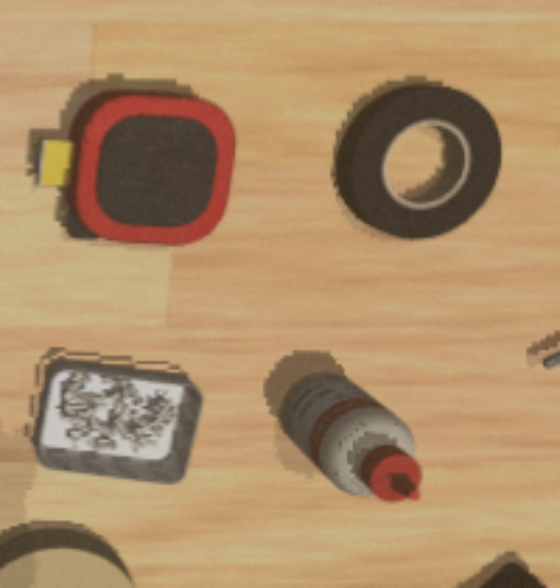

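Crop: black roll ring at (417,160) with a hole, tin (117,415) turned about 8°, flux bottle with red nozzle (390,475) and measure (155,165). Dot spacings (102 mm) and diameters match the sizes given. Spool first.

```bash
python3 -c "
from h import *
rows((.4605,.1812,.1,0),(.4605,.1812,.003,0));print(bot.state()['joint_pos'])"
```

```text
at 1.4 [0.4779 0.2024 0.359 ] psi 0.0002 tilt [-0.0012  0.0001]
 dr [ 0.    -0.001  0.   ] slide [ 17.1 -21.2 259. ]
 dr [ 0.    -0.001  0.   ] slide [ 17.  -21.2 356. ]
[ 0.1744  0.247   1.1698  0.0003  1.7259 -1.3966]
```

```bash
python3 -m pendant '[{"dr":[0,0,0],"slide":[17,-21,259],"fingers":0},{"dr":[0,0,0],"slide":[17,-21,259],"fingers":0},{"dr":[0,0,0],"slide":[17,-21,259],"fingers":0},{"dr":[0,0,0],"slide":[17,-21,259],"fingers":0},{"dr":[0,0,0],"slide":[17,-21,259],"fingers":0},{"dr":[0,0,0],"slide":[17,-21,259],"fingers":0},{"dr":[0,0,0],"slide":[17,-21,259],"fingers":0}]'
python3 - <<'E'
from h import *
for i in range(3):
    cams.camera('scene') if i else 0;rows((.4605,.1812,.003,0))
E
```

```text
clock: 2.28
ee_pos: [0.4627, 0.1817, 0.1029]
ee_rot: [-0.001, 3.137, 0.001]
force: [-0.5, 0.6, -0.5]
finger_gap: 0.0855
gripper_force: 0.0
at 2.275 [0.4627 0.1817 0.1029] psi 0.0008 tilt [0.0042 0.0006]
 dr [0.001 0.004 0.001] slide [ 2.6 -0.6 99.9]
at 2.325 [0.4625 0.1816 0.1026] psi 0.0007 tilt [0.0038 0.0006]
 dr [0.001 0.004 0.001] slide [ 2.4 -0.5 99.6]
at 2.375 [0.4623 0.1815 0.1023] psi 0.0005 tilt [0.0032 0.0005]
 dr [0.    0.003 0.001] slide [ 2.1 -0.3 99.2]
```

```bash
python3 -m pendant '[{"dr":[0,0,0],"slide":[1,0,50],"fingers":0},{"dr":[0,0,0],"slide":[1,0,98],"fingers":0},{"dr":[0,0,0],"slide":[1,0,98],"fingers":0},{"dr":[0,0,0],"slide":[1,0,98],"fingers":0},{"dr":[0,0,0],"slide":[1,0,98],"fingers":150},{"dr":[0,0,0],"slide":[1,0,98],"fingers":150},{"dr":[0,0,0],"slide":[1,0,98],"fingers":150},{"dr":[0,0,0],"slide":[1,0,98],"fingers":150}]' 40
python3 - <<'E'
from h import *
im,M,st=shot('side','s1');rows((.4605,.1812,.15,0),(.514,.0464,.15,0),(.514,.0464,.006,0));print(st['finger_gap'],st['gripper_force'])
u=proj(M,[st['ee_pos']])[0].astype(int);print(u)
cv2.imwrite('pics/crop3.png',cv2.resize(im[u[1]-70:u[1]+50,u[0]-70:u[0]+90],None,fx=4,fy=4))
E
```

```text
clock: 3.38
ee_pos: [0.4614, 0.1813, 0.0041]
ee_rot: [-0.0, 3.139, 0.001]
force: [-2.2, 0.1, 11.8]
finger_gap: 0.0353
gripper_force: 5.8
at 3.425 [0.4614 0.1813 0.0041] psi 0.0002 tilt [0.0028 0.0003]
 dr [0.    0.003 0.   ] slide [   0.5   -0.  -145.9]
 dr [0.    0.003 0.   ] slide [ -53.  -134.8 -145.8]
 dr [0.    0.003 0.   ] slide [ -52.6 -134.9   -1.9]
0.03526102307811452 5.757115259184502
[262 264]
```

View pics/crop3.png

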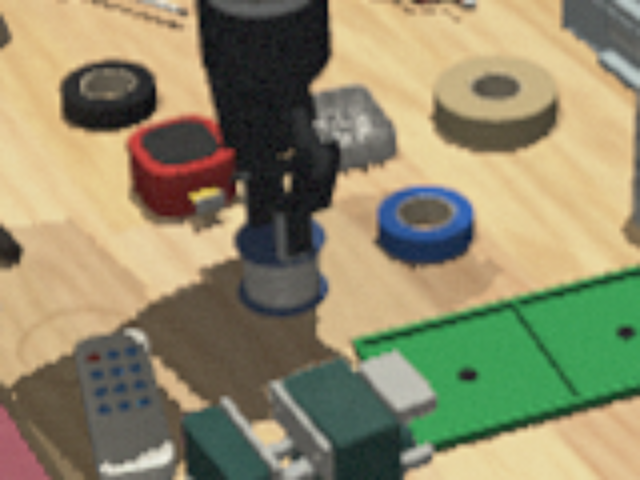

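Side crop: the gripper is at the spool (282,270), but the gap of 35 mm is smaller than the flanges, so this grasp is suspicious. I check with the wrist view.

```bash
python3 - <<'E'
from h import *
im,M,st=shot('wrist','w5');print(proj(M,[st['ee_pos']]),st['finger_gap'],st['force'],st['gripper_force'],st['ee_pos'])
E
```

```text
[[320.3459 288.4726]] 0.03483381123798406 [-0.8939 -0.6092 11.7609] 5.746923037804663 [0.4614 0.1813 0.0041]
```

View pics/w5.png

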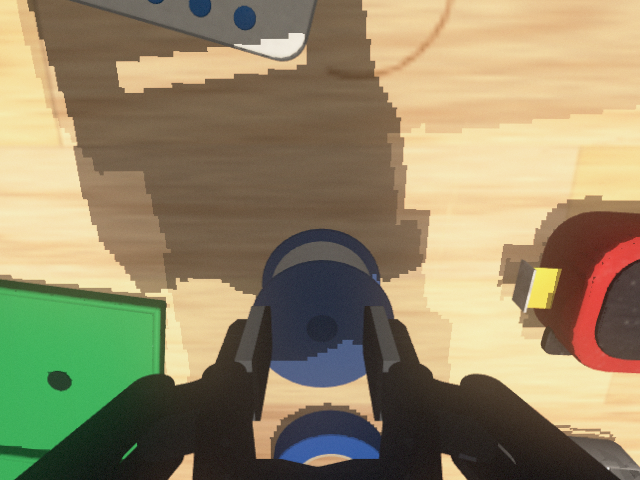

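```bash
python3 -m pendant '[{"dr":[0,0,0],"slide":[0,0,0],"fingers":255},{"dr":[0,0,0],"slide":[0,0,0],"fingers":255},{"dr":[0,0,0],"slide":[0,0,0],"fingers":255}]' 40
python3 -m pendant '[{"dr":[0,0,0],"slide":[0,0,0],"fingers":0},{"dr":[0,0,0],"slide":[0,0,0],"fingers":0},{"dr":[0,0,0],"slide":[0,0,0],"fingers":0}]' 40
python3 -m pendant '[{"dr":[0,0,0],"slide":[0,0,0],"fingers":70},{"dr":[0,0,0],"slide":[0,0,0],"fingers":70},{"dr":[0,0,0],"slide":[0,0,0],"fingers":95}]' 40
python3 -m pendant '[{"dr":[0,0,0],"slide":[0,0,0],"fingers":95},{"dr":[0,0,0],"slide":[0,0,0],"fingers":95},{"dr":[0,0,0],"slide":[0,0,0],"fingers":95}]' 40
python3 - <<'E'
from h import *
im,M,st=shot('wrist','w6');print(st['finger_gap'],st['force'],st['gripper_force'],st['ee_pos'])
E
```

```text
clock: 3.85
ee_pos: [0.4628, 0.1814, 0.005]
ee_rot: [-0.0, 3.135, 0.001]
force: [0.8, -0.7, 17.4]
finger_gap: 0.0003
gripper_force: 8.7
clock: 4.22
ee_pos: [0.4604, 0.1811, 0.0028]
ee_rot: [-0.0, 3.141, 0.0]
force: [-0.1, 0.2, -0.0]
finger_gap: 0.0542
gripper_force: 0.0
clock: 4.6
ee_pos: [0.4602, 0.1811, 0.0024]
ee_rot: [0.0, -3.141, 0.0]
force: [-1.1, -0.0, 0.8]
finger_gap: 0.0534
gripper_force: 0.0
clock: 4.97
ee_pos: [0.4603, 0.1811, 0.0025]
ee_rot: [0.0, -3.142, 0.0]
force: [-0.5, 0.4, -0.2]
finger_gap: 0.0535
gripper_force: 0.0
0.05346193262510337 [-0.5434  0.4038 -0.2279] 0.0 [0.4603 0.1811 0.0025]
```

View pics/w6.png

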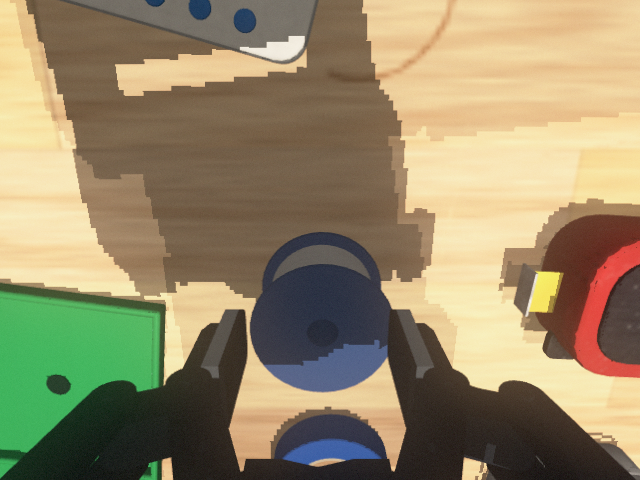

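Wrist view: the fingers at gap 53 mm straddle the top flange at row 310, and they had closed to 0 on top of the spool. Their tips really end about 36 mm behind the reported TCP: the pixel gap, the pixel row and the contact at TCP z = 5 mm all agree. I go down by that much, watching the force.

```bash
python3 -m pendant '[{"dr":[0,0,0],"slide":[0,0,0],"fingers":0},{"dr":[0,0,0],"slide":[0,0,0],"fingers":0},{"dr":[0,0,0],"slide":[0,0,10],"fingers":0},{"dr":[0,0,0],"slide":[0,0,20],"fingers":0},{"dr":[0,0,0],"slide":[0,0,26],"fingers":0},{"dr":[0,0,0],"slide":[0,0,32],"fingers":0},{"dr":[0,0,0],"slide":[0,0,32],"fingers":0},{"dr":[0,0,0],"slide":[0,0,32],"fingers":0}]' 40
python3 - <<'E'
from h import *
im,M,st=shot('wrist','w7');print(st['finger_gap'],st['force'],st['gripper_force'],st['ee_pos'])
im,M,st=shot('side','s2');u=[262,259]
cv2.imwrite('pics/crop4.png',cv2.resize(im[u[1]-70:u[1]+50,u[0]-70:u[0]+90],None,fx=4,fy=4))
E
```

```text
clock: 6.02
ee_pos: [0.4605, 0.1811, -0.0293]
ee_rot: [-0.0, 3.141, 0.0]
force: [-0.3, -0.2, -0.1]
finger_gap: 0.0854
gripper_force: 0.0
0.0853612453055821 [-0.33   -0.2169 -0.0911] 0.0 [ 0.4605  0.1811 -0.0293]
```

View pics/w7.png

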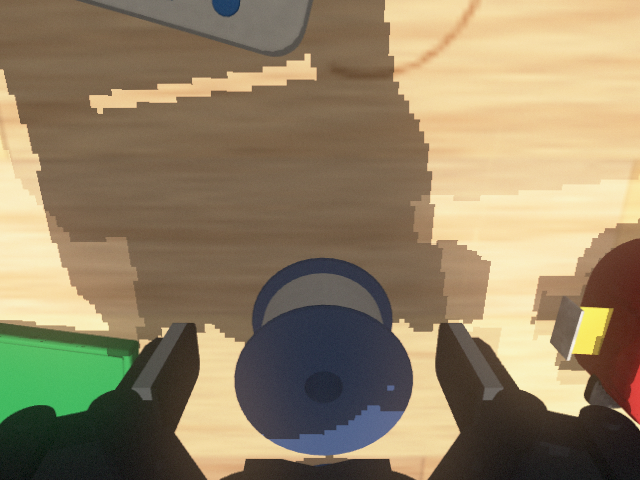

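No contact; the tips are at about z = 18 mm with the fingers open (242 px gap), either side of the spool. Closing.

```bash
python3 -m pendant '[{"dr":[0,0,0],"slide":[0,0,0],"fingers":255},{"dr":[0,0,0],"slide":[0,0,0],"fingers":255},{"dr":[0,0,0],"slide":[0,0,0],"fingers":255},{"dr":[0,0,0],"slide":[0,0,0],"fingers":255}]' 40
python3 -m pendant '[{"dr":[0,0,0],"slide":[0,0,-30],"fingers":255},{"dr":[0,0,0],"slide":[0,0,-80],"fingers":255},{"dr":[0,0,0],"slide":[0,0,-80],"fingers":255},{"dr":[0,0,0],"slide":[0,0,-80],"fingers":255},{"dr":[0,0,0],"slide":[0,0,-80],"fingers":255}]' 40
python3 - <<'E'
from h import *
im,M,st=shot('wrist','w8')
rows((.514,.0464,.05,0),(.514,.0464,-.026,0));print(st['finger_gap'],st['gripper_force'])
hsv=cv2.cvtColor(im,cv2.COLOR_BGR2HSV);m=((hsv[...,0]>100)&(hsv[...,0]<130)&(hsv[...,1]>60)).astype(np.uint8)
n,l,s,c=cv2.connectedComponentsWithStats(m);
print([ (x,y.round()) for x,y in zip(s.tolist(),c) if x[4]>800])
E
```

```text
clock: 6.62
ee_pos: [0.4605, 0.1813, -0.0289]
ee_rot: [-0.0, 3.141, 0.0]
force: [-0.7, 0.9, 5.9]
finger_gap: 0.0542
gripper_force: 42.8
clock: 7.25
ee_pos: [0.4594, 0.1809, 0.0491]
ee_rot: [0.0, -3.139, 0.001]
force: [1.1, 0.8, -3.0]
finger_gap: 0.0538
gripper_force: 44.1
at 7.3 [0.4596 0.181  0.0493] psi 0.0002 tilt [-0.0024 -0.0003]
 dr [-0.    -0.002  0.   ] slide [ -54.4 -134.6   -0.8]
 dr [-0.    -0.002  0.   ] slide [ -54.6 -134.6   75.2]
0.05381731213516443 44.09364775638096
[([0, 0, 640, 480, 286693], array([320., 231.])), ([230, 305, 174, 155, 18929], array([317., 384.]))]
```

```bash
python3 -m pendant '[{"dr":[0,0,0],"slide":[-54,-135,0],"fingers":255},{"dr":[0,0,0],"slide":[-54,-135,0],"fingers":255},{"dr":[0,0,0],"slide":[-54,-135,0],"fingers":255},{"dr":[0,0,0],"slide":[-54,-135,0],"fingers":255},{"dr":[0,0,0],"slide":[-54,-135,0],"fingers":255},{"dr":[0,0,0],"slide":[-54,-135,40],"fingers":255},{"dr":[0,0,0],"slide":[-54,-135,60],"fingers":255},{"dr":[0,0,0],"slide":[-54,-135,60],"fingers":255}]' 40
python3 - <<'E'
from h import *
cams.camera('wrist');cams.camera('wrist')
rows((.514,.0464,-.026,0))
E
```

```text
clock: 8.3
ee_pos: [0.513, 0.0474, -0.0105]
ee_rot: [0.003, -3.138, -0.001]
force: [-0.4, -0.4, -2.4]
finger_gap: 0.0541
gripper_force: 44.1
at 8.4 [ 0.5146  0.0469 -0.0087] psi 0.0014 tilt [ 0.0008 -0.    ]
 dr [-0.     0.001  0.001] slide [ 0.6 -0.5 17.3]
```

```bash
python3 -m pendant '[{"dr":[0,0,0],"slide":[0,0,10],"fingers":255},{"dr":[0,0,0],"slide":[0,0,15],"fingers":255},{"dr":[0,0,0],"slide":[0,0,15],"fingers":255},{"dr":[0,0,0],"slide":[0,0,16],"fingers":255},{"dr":[0,0,0],"slide":[0,0,16],"fingers":255},{"dr":[0,0,0],"slide":[0,0,16],"fingers":255}]' 40
python3 -c "
from h import *
cams.camera('wrist');rows((.514,.0464,-.026,0))"
```

```text
clock: 9.15
ee_pos: [0.5144, 0.0461, -0.0253]
ee_rot: [-0.0, 3.141, -0.0]
force: [0.1, -0.7, -2.6]
finger_gap: 0.0544
gripper_force: 44.1
at 9.2 [ 0.5144  0.0461 -0.0254] psi 0.0002 tilt [ 0.0002 -0.    ]
 dr [-0.  0.  0.] slide [0.4 0.3 0.6]
```

```bash
python3 -m pendant '[{"dr":[0,0,0],"slide":[0,0,1],"fingers":255},{"dr":[0,0,0],"slide":[0,0,1],"fingers":255},{"dr":[0,0,0],"slide":[0,0,1],"fingers":60},{"dr":[0,0,0],"slide":[0,0,1],"fingers":0},{"dr":[0,0,0],"slide":[0,0,1],"fingers":0},{"dr":[0,0,0],"slide":[0,0,-50],"fingers":0},{"dr":[0,0,0],"slide":[0,0,-110],"fingers":0},{"dr":[0,0,0],"slide":[0,0,-175],"fingers":0}]' 40
python3 -c "
from h import *
rows((.568,.403,.15,0))"
```

```text
clock: 10.2
ee_pos: [0.514, 0.0461, 0.1488]
ee_rot: [0.0, -3.141, -0.0]
force: [0.9, -0.0, -0.7]
finger_gap: 0.0856
gripper_force: 0.0
at 10.2 [0.514  0.0461 0.1488] psi 0.0001 tilt [-0.0004  0.0001]
 dr [ 0. -0.  0.] slide [-54.1 356.9  -1.2]
```

```bash
python3 -m pendant '[{"dr":[0,0,0],"slide":[-54,357,-1],"fingers":0},{"dr":[0,0,0],"slide":[-54,357,-1],"fingers":0},{"dr":[0,0,0],"slide":[-54,357,-1],"fingers":0},{"dr":[0,0,0],"slide":[-54,357,-1],"fingers":0},{"dr":[0,0,0],"slide":[-54,357,-1],"fingers":0},{"dr":[0,0,0],"slide":[-54,357,-1],"fingers":0},{"dr":[0,0,0],"slide":[-54,357,-1],"fingers":0},{"dr":[0,0,0],"slide":[-54,357,-1],"fingers":0}]' 40
python3 -c "
from h import *
for i in range(4):cams.camera('side')
im,M,st=shot('wrist','w9');rows((.568,.403,.0,0))
print(proj(M,[[.568,.403,.108],[.568,.403,.078],[.568,.403,0]]))"
```

```text
clock: 11.2
ee_pos: [0.5682, 0.4025, 0.1477]
ee_rot: [-0.0, -3.141, 0.001]
force: [-0.1, -0.7, 0.9]
finger_gap: 0.0855
gripper_force: 0.0
at 11.45 [0.5686 0.4022 0.1485] psi -0.001 tilt [0.0004 0.0002]
 dr [ 0.     0.    -0.001] slide [  0.7   0.7 148.5]
[[321.7107 255.6377]
 [321.3078 238.175 ]
 [320.5782 206.5849]]
```

View pics/w9.png

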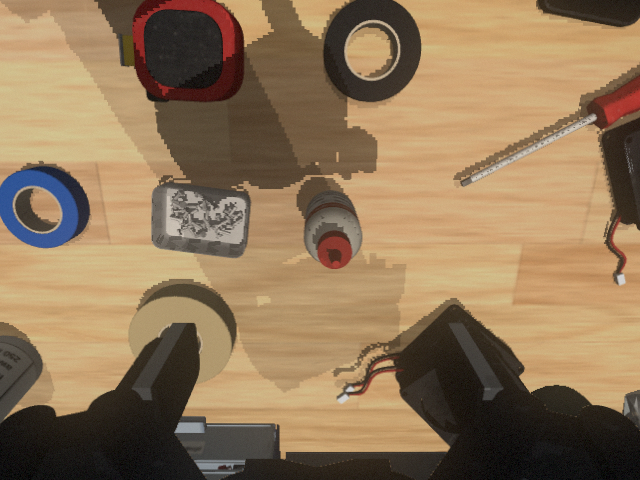

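Wrist view: the nozzle tip is at (335,257) where (322,256) was expected, so the flux is 7 mm further in +y at (.569,.410). Black ring is at (372,49), tin (201,217), blue (40,207).

```bash
python3 -c "
from h import *
M=model('wrist',bot.state());print(onplane(M,[[335,257]],.108),onplane(M,[[333,239]],.075),'black',onplane(M,[[373,48]],.018),'tin',onplane(M,[[203,213]],.022),'blue',onplane(M,[[40,206]],.018))
rows((.569,.410,.07,0),(.569,.410,.008,0))"
```

```text
[[0.5688 0.4106 0.108 ]] [[0.5696 0.4106 0.075 ]] black [[0.4535 0.4381 0.018 ]] tin [[0.5672 0.3149 0.022 ]] blue [[0.5626 0.1895 0.018 ]]
at 11.45 [0.5686 0.4022 0.1485] psi -0.001 tilt [0.0004 0.0002]
 dr [ 0.     0.    -0.001] slide [-0.4  7.8 78.5]
 dr [ 0.     0.    -0.001] slide [ -0.3   7.7 140.5]
```

```bash
python3 -m pendant '[{"dr":[0,0,0],"slide":[0,8,50],"fingers":0},{"dr":[0,0,0],"slide":[0,8,100],"fingers":0},{"dr":[0,0,0],"slide":[0,8,141],"fingers":0},{"dr":[0,0,0],"slide":[0,8,141],"fingers":0},{"dr":[0,0,0],"slide":[0,8,141],"fingers":0},{"dr":[0,0,0],"slide":[0,8,141],"fingers":255},{"dr":[0,0,0],"slide":[0,8,141],"fingers":255},{"dr":[0,0,0],"slide":[0,8,141],"fingers":255}]' 40
python3 -m pendant '[{"dr":[0,0,0],"slide":[0,0,0],"fingers":255},{"dr":[0,0,0],"slide":[0,0,0],"fingers":255},{"dr":[0,0,0],"slide":[0,0,0],"fingers":255}]' 40
```

```text
clock: 12.45
ee_pos: [0.5687, 0.4115, 0.0081]
ee_rot: [-0.0, 3.14, 0.001]
force: [-1.4, -1.3, 1.8]
finger_gap: 0.0371
gripper_force: 39.8
clock: 12.82
ee_pos: [0.5687, 0.4115, 0.008]
ee_rot: [-0.001, 3.14, 0.001]
force: [-0.1, 0.2, 5.7]
finger_gap: 0.0377
gripper_force: 40.2
```

```bash
python3 -m pendant '[{"dr":[0,0,0],"slide":[0,0,-60],"fingers":255},{"dr":[0,0,0],"slide":[0,0,-120],"fingers":255},{"dr":[0,0,0],"slide":[40,-50,-170],"fingers":255},{"dr":[0,0,0],"slide":[50,-110,-170],"fingers":255},{"dr":[0,0,0],"slide":[50,-170,-170],"fingers":255},{"dr":[0,0,0],"slide":[50,-230,-170],"fingers":255},{"dr":[0,0,0],"slide":[50,-280,-170],"fingers":255},{"dr":[0,0,0],"slide":[50,-280,-170],"fingers":255}]' 40
python3 -c "
from h import *
for i in range(6):cams.camera('side')
im,M,st=shot('wrist','w10');print(st['ee_pos'],st['dq'],st['finger_gap'])
print(proj(M,[[.514,.0464,.003],[.615,.0322,.003],[.5331,-.1417,.003],[.6353,-.1455,.003]]))"
```

```text
clock: 13.82
ee_pos: [0.5182, 0.1279, 0.1768]
ee_rot: [-0.007, -3.141, 0.001]
force: [0.1, 0.9, -1.4]
finger_gap: 0.0374
gripper_force: 41.2
[0.5182 0.1322 0.1768] [-0.0013 -0.0008  0.0003 -0.0008 -0.0005 -0.0022] 0.03724833794006289
[[218.8054 195.0013]
 [211.6503 301.0905]
 [  7.1208 216.2076]
 [ 28.6072 319.0882]]
```

View pics/w10.png

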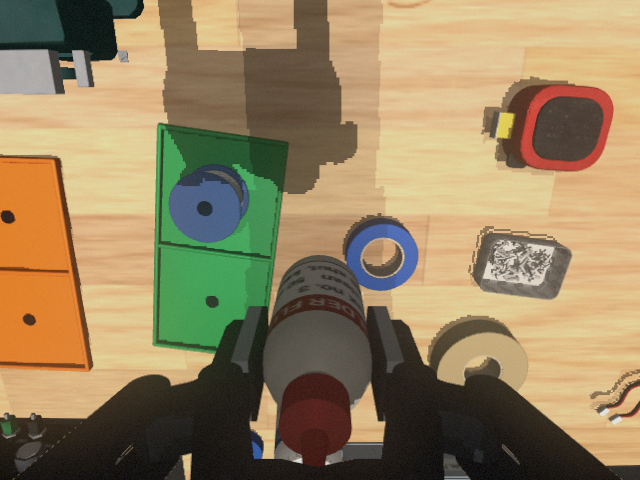

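Wrist view: the spool stands in green pocket 1 at (205,207), the flux is held upright, and the tray dots (212,301), (8,217) and (29,319) agree with the predictions within 1 px. Blue roll (381,254), tin (521,265).

```bash
python3 -c "
from h import *
M=model('wrist',bot.state());im=cv2.imread('pics/w10.png')
print('spooltop',onplane(M,[[205,208]],.043))
hsv=cv2.cvtColor(im,cv2.COLOR_BGR2HSV);H,S,V=[hsv[...,i].astype(int) for i in range(3)]
def hull(m,b):
    x0,y0,x1,y1=b;k=np.zeros(V.shape,np.uint8);k[y0:y1,x0:x1]=m[y0:y1,x0:x1]*255
    return cv2.convexHull(max(cv2.findContours(k,0,1)[0],key=cv2.contourArea)).reshape(-1,2)
h=hull((H>100)&(H<130)&(S>90),(335,205,430,300));print('blue',cv2.fitEllipse(onplane(M,h,.018)[:,:2].astype(np.float32)))
h=hull(S<60,(460,215,590,310));print('tin',h.min(0),h.max(0),cv2.minAreaRect(onplane(M,h,.022)[:,:2].astype(np.float32)))
rows((.615,.0322,.17,0),(.615,.0322,.011,0))"
```

```text
spooltop [[0.5149 0.0446 0.043 ]]
blue ((0.5650367140769958, 0.185841903090477), (0.06080981343984604, 0.06114961951971054), 14.301666259765625)
tin [475 234] [571 298] ((0.5720624327659607, 0.3060353994369507), (0.07854574173688889, 0.05339637026190758), 82.38832092285156)
at 14.175 [0.5182 0.1321 0.1768] psi 0.0019 tilt [-0.0004  0.    ]
 dr [ 0.    -0.     0.002] slide [ -96.7 -100.1    6.8]
 dr [ 0.    -0.     0.002] slide [ -96.7 -100.1  165.8]
```

```bash
python3 -m pendant '[{"dr":[0,0,0],"slide":[-48,-50,7],"fingers":255},{"dr":[0,0,0],"slide":[-97,-100,7],"fingers":255},{"dr":[0,0,0],"slide":[-97,-100,7],"fingers":255},{"dr":[0,0,0],"slide":[-97,-100,60],"fingers":255},{"dr":[0,0,0],"slide":[-97,-100,110],"fingers":255},{"dr":[0,0,0],"slide":[-97,-100,150],"fingers":255},{"dr":[0,0,0],"slide":[-97,-100,150],"fingers":255},{"dr":[0,0,0],"slide":[-97,-100,150],"fingers":255}]' 40
python3 -c "
from h import *
for i in range(4):cams.camera('side')
rows((.615,.0322,.011,0))"
```

```text
clock: 15.18
ee_pos: [0.6164, 0.0316, 0.029]
ee_rot: [-0.002, 3.139, -0.001]
force: [-0.2, 0.1, 0.3]
finger_gap: 0.0371
gripper_force: 41.3
at 15.375 [0.6162 0.0312 0.0287] psi 0.0003 tilt [ 0.0027 -0.0003]
 dr [-0.     0.003  0.   ] slide [ 1.2  1.  17.7]
```

```bash
python3 -m pendant '[{"dr":[0,0,0],"slide":[1,1,8],"fingers":255},{"dr":[0,0,0],"slide":[1,1,14],"fingers":255},{"dr":[0,0,0],"slide":[1,1,16],"fingers":255},{"dr":[0,0,0],"slide":[1,1,16],"fingers":255},{"dr":[0,0,0],"slide":[1,1,16],"fingers":255},{"dr":[0,0,0],"slide":[1,1,16],"fingers":255}]' 40
python3 -c "
from h import *
cams.camera('side');rows((.615,.0322,.011,0));print(bot.state()['force'])"
```

```text
clock: 16.12
ee_pos: [0.6144, 0.0322, 0.0111]
ee_rot: [-0.0, 3.141, 0.0]
force: [-0.2, 1.2, 0.5]
finger_gap: 0.0373
gripper_force: 41.5
at 16.175 [0.6144 0.0322 0.0111] psi 0.0003 tilt [0.0002 0.    ]
 dr [0. 0. 0.] slide [-0.6 -0.   0.1]
[-0.1266  0.81    0.0658]
```

```bash
python3 -m pendant '[{"dr":[0,0,0],"slide":[0,0,1],"fingers":255},{"dr":[0,0,0],"slide":[0,0,1],"fingers":255},{"dr":[0,0,0],"slide":[0,0,1],"fingers":60},{"dr":[0,0,0],"slide":[0,0,1],"fingers":0},{"dr":[0,0,0],"slide":[0,0,1],"fingers":0},{"dr":[0,0,0],"slide":[0,0,-40],"fingers":0},{"dr":[0,0,0],"slide":[0,0,-90],"fingers":0},{"dr":[0,0,0],"slide":[0,0,-150],"fingers":0}]' 40
python3 -c "
from h import *
rows((.57,.31,.15,-1.707))"
```

```text
clock: 17.18
ee_pos: [0.6138, 0.0321, 0.162]
ee_rot: [0.0, -3.14, -0.0]
force: [0.5, 0.1, -0.4]
finger_gap: 0.0853
gripper_force: 0.0
at 17.175 [0.6138 0.0321 0.162 ] psi 0.0001 tilt [-0.0017  0.0002]
 dr [-0.001 -0.001  1.707] slide [ 43.7 277.9  12.1]
```

```bash
python3 -m pendant '[{"dr":[0,0,1.0],"slide":[44,278,0],"fingers":0},{"dr":[0,0,1.0],"slide":[44,278,0],"fingers":0},{"dr":[0,0,1.0],"slide":[44,278,0],"fingers":0},{"dr":[0,0,1.0],"slide":[44,278,0],"fingers":0},{"dr":[0,0,1.0],"slide":[44,278,0],"fingers":0},{"dr":[0,0,1.0],"slide":[44,278,0],"fingers":0}]' 40
python3 -m pendant '[{"dr":[0,0,0.707],"slide":[0,0,0],"fingers":0},{"dr":[0,0,0.707],"slide":[0,0,0],"fingers":0},{"dr":[0,0,0.707],"slide":[0,0,0],"fingers":0},{"dr":[0,0,0.707],"slide":[0,0,0],"fingers":0},{"dr":[0,0,0.707],"slide":[0,0,0],"fingers":0},{"dr":[0,0,0.707],"slide":[0,0,0],"fingers":0}]' 40
python3 -c "
from h import *
for i in range(4):cams.camera('side')
im,M,st=shot('wrist','w11')
rows((.57,.31,.0,-1.707),st=st)"
```

```text
clock: 17.92
ee_pos: [0.5691, 0.3131, 0.1606]
ee_rot: [-1.506, -2.757, 0.0]
force: [0.9, -0.2, -0.6]
finger_gap: 0.0853
gripper_force: 0.0
clock: 18.68
ee_pos: [0.5703, 0.3101, 0.1609]
ee_rot: [-2.364, -2.069, 0.0]
force: [0.7, 0.5, 0.3]
finger_gap: 0.0853
gripper_force: 0.0
at 18.875 [0.5703 0.3101 0.161 ] psi -1.7058 tilt [-0.0001 -0.    ]
 dr [-0.     0.     0.001] slide [ -0.1  -0.3 161. ]
```

View pics/w11.png

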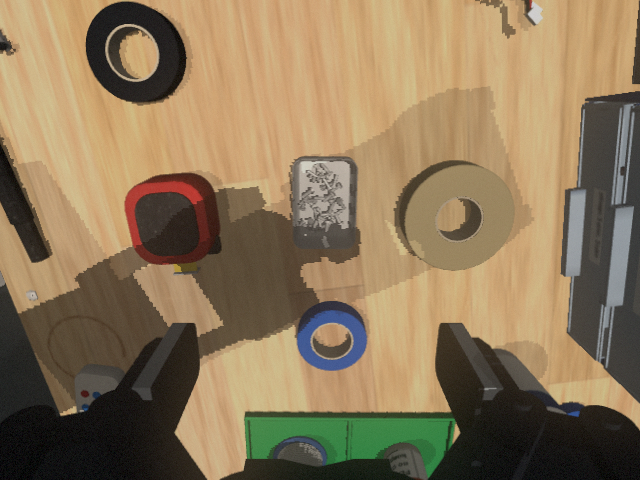

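Wrist view: the tin is at (324,202), squared with the tool. The beige roll's near edge at column 395 is only ~53 mm from the tin's centre, so I pre-close the fingers to about 63 mm for the descent.

```bash
python3 -c "
from h import *
M=model('wrist',bot.state());im=cv2.imread('pics/w11.png')
hsv=cv2.cvtColor(im,cv2.COLOR_BGR2HSV);S=hsv[...,1].astype(int)
k=np.zeros(S.shape,np.uint8);k[140:260,280:370]=(S[140:260,280:370]<60)*255
h=cv2.convexHull(max(cv2.findContours(k,0,1)[0],key=cv2.contourArea)).reshape(-1,2);print(h.min(0),h.max(0),cv2.minAreaRect(h))
print(onplane(M,[[324.5,248],[324.5,159],[291,203],[358,203]],.022),'beige',onplane(M,[[457,215],[398,215]],.024))
print('blue',onplane(M,[[332,336]],.018),'black',onplane(M,[[136,51.5]],.018))"
```

```text
[292 157] [356 248] ((324.0, 202.5), (91.0, 64.0), 90.0)
[[0.5708 0.2754 0.022 ]
 [0.5799 0.3458 0.022 ]
 [0.5499 0.3157 0.022 ]
 [0.6012 0.3088 0.022 ]] beige [[0.6765 0.2894 0.024 ]
 [0.6309 0.2956 0.024 ]]
blue [[0.5665 0.1914 0.018 ]] black [[0.4584 0.4378 0.018 ]]
```

```bash
python3 -m pendant '[{"dr":[0,0,0],"slide":[-1,4,60],"fingers":66},{"dr":[0,0,0],"slide":[-1,4,110],"fingers":66},{"dr":[0,0,0],"slide":[-1,4,140],"fingers":66},{"dr":[0,0,0],"slide":[-1,4,140],"fingers":66},{"dr":[0,0,0],"slide":[-1,4,165],"fingers":66},{"dr":[0,0,0],"slide":[-1,4,180],"fingers":66},{"dr":[0,0,0],"slide":[-1,4,191],"fingers":66},{"dr":[0,0,0],"slide":[-1,4,191],"fingers":66}]' 40
python3 -c "
from h import *
for i in range(4):cams.camera('side')
im,M,st=shot('wrist','w12');rows((.574,.309,-.031,-1.707),st=st);print(st['finger_gap'],st['force'])"
```

```text
clock: 19.92
ee_pos: [0.574, 0.3086, -0.0301]
ee_rot: [-2.367, -2.065, 0.001]
force: [-0.3, -0.3, 0.9]
finger_gap: 0.063
gripper_force: 0.0
at 20.125 [ 0.5746  0.3088 -0.0291] psi -1.7068 tilt [0.0013 0.0004]
 dr [ 0.001 -0.001  0.   ] slide [ 0.2 -0.6  1.9]
0.06321577824188673 [ 0.2295 -0.197  -0.0577]
```

View pics/w12.png

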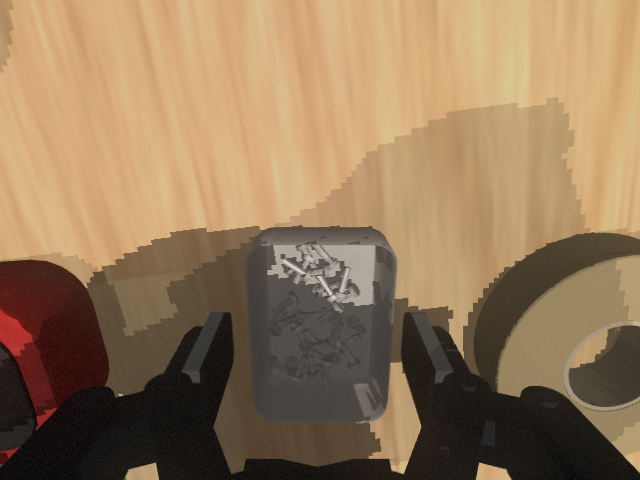

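Wrist view: the tin (rows 238–420) lies between the pads and the beige roll is clear. The tin's centre is about 5 mm towards tool +x, so I shift 4 mm and close.

```bash
python3 -m pendant '[{"dr":[0,0,0],"slide":[4,-1,1],"fingers":66},{"dr":[0,0,0],"slide":[4,-1,1],"fingers":66},{"dr":[0,0,0],"slide":[4,-1,1],"fingers":66},{"dr":[0,0,0],"slide":[4,-1,1],"fingers":255},{"dr":[0,0,0],"slide":[4,-1,1],"fingers":255},{"dr":[0,0,0],"slide":[4,-1,1],"fingers":255},{"dr":[0,0,0],"slide":[4,-1,1],"fingers":255}]' 40
python3 -m pendant '[{"dr":[0,0,0],"slide":[0,0,-40],"fingers":255},{"dr":[0,0,0],"slide":[0,0,-90],"fingers":255},{"dr":[0,0,0],"slide":[0,0,-150],"fingers":255},{"dr":[0,0,0],"slide":[0,0,-200],"fingers":255},{"dr":[0,0,0],"slide":[0,0,-200],"fingers":255},{"dr":[0,0,0],"slide":[0,0,-200],"fingers":255}]' 40
python3 -c "
from h import *
im,M,st=shot('wrist','w13');rows((.5331,-.1417,.17,-1.571-.036),(.5331,-.1417,-.028,-1.571-.036),st=st)
K=R.from_rotvec(st['ee_rot']).as_matrix()
print('rim rows expected',proj(M,[st['ee_pos']+K@[s,0,-.051] for s in(.036,-.036)]))
hsv=cv2.cvtColor(im,cv2.COLOR_BGR2HSV);c=hsv[200:460,300:340,1].mean(1);v=hsv[200:460,300:340,2].mean(1)
print(c[::6].round(),v[::6].round())"
```

```text
clock: 21.05
ee_pos: [0.5741, 0.3127, -0.0306]
ee_rot: [2.367, 2.065, 0.001]
force: [1.6, -0.1, 4.8]
finger_gap: 0.0489
gripper_force: 42.3
clock: 21.8
ee_pos: [0.5729, 0.3124, 0.1672]
ee_rot: [-2.366, -2.065, 0.005]
force: [0.1, -0.2, -1.4]
finger_gap: 0.0489
gripper_force: 42.1
at 21.8 [0.5729 0.3124 0.1672] psi -1.7068 tilt [-0.0031 -0.001 ]
 dr [-0.003  0.001 -0.1  ] slide [-455.3   22.1   -2.3]
 dr [-0.003  0.001 -0.1  ] slide [-455.1   22.7  195.7]
rim rows expected [[319.7608 248.2848]
 [319.3209 426.7599]]
[106. 105. 104. 104. 102. 101. 100.  41.  34.  33.  28.  28.  28.  29.
  27.  28.  27.  27.  27.  28.  27.  26.  27.  27.  26.  28.  26.  27.
  27.  26.  27.  25.  25.  25.  25.  27.  26.  26.  24. 148. 119.  96.
  85.  85.] [171. 168. 166. 170. 135. 103. 103.  87. 100. 113. 172. 158. 154. 134.
 165. 133. 115.  98.  96.  87.  85.  85.  84.  86.  86.  80.  82.  81.
  79.  86.  84.  83.  80.  77.  78.  77.  76.  76.  76. 123. 120. 118.
 110. 104.]
```

```bash
python3 -m pendant '[{"dr":[0,0,-0.1],"slide":[-455,22,0],"fingers":255},{"dr":[0,0,-0.1],"slide":[-455,22,0],"fingers":255},{"dr":[0,0,-0.1],"slide":[-455,22,0],"fingers":255},{"dr":[0,0,-0.1],"slide":[-455,22,0],"fingers":255},{"dr":[0,0,-0.1],"slide":[-455,22,0],"fingers":255},{"dr":[0,0,-0.1],"slide":[-455,22,0],"fingers":255},{"dr":[0,0,-0.1],"slide":[-455,22,0],"fingers":255},{"dr":[0,0,-0.1],"slide":[-455,22,0],"fingers":255}]' 40
python3 -m pendant '[{"dr":[0,0,0],"slide":[0,0,0],"fingers":255},{"dr":[0,0,0],"slide":[0,0,50],"fingers":255},{"dr":[0,0,0],"slide":[0,0,100],"fingers":255},{"dr":[0,0,0],"slide":[0,0,150],"fingers":255},{"dr":[0,0,0],"slide":[0,0,175],"fingers":255},{"dr":[0,0,0],"slide":[0,0,175],"fingers":255},{"dr":[0,0,0],"slide":[0,0,175],"fingers":255},{"dr":[0,0,0],"slide":[0,0,175],"fingers":255}]' 40
python3 -c "
from h import *
for i in range(4):cams.camera('side')
rows((.5331,-.1417,-.028,-1.571-.036))"
```

```text
clock: 22.85
ee_pos: [0.5326, -0.1438, 0.1673]
ee_rot: [-2.263, -2.175, 0.002]
force: [-0.5, 0.4, -0.7]
finger_gap: 0.0486
gripper_force: 42.1
clock: 23.85
ee_pos: [0.5346, -0.141, -0.0046]
ee_rot: [2.259, 2.18, 0.001]
force: [1.1, 0.0, -1.7]
finger_gap: 0.0489
gripper_force: 42.1
at 24.05 [ 0.534  -0.1412 -0.0054] psi -1.6069 tilt [ 0.0008 -0.0004]
 dr [0.001 0.    0.   ] slide [-0.5 -0.9 22.6]
```

```bash
python3 -m pendant '[{"dr":[0,0,0],"slide":[0,-1,14],"fingers":255},{"dr":[0,0,0],"slide":[0,-1,20],"fingers":255},{"dr":[0,0,0],"slide":[0,-1,23],"fingers":255},{"dr":[0,0,0],"slide":[0,-1,23],"fingers":255},{"dr":[0,0,0],"slide":[0,-1,23],"fingers":255},{"dr":[0,0,0],"slide":[0,-1,23],"fingers":255},{"dr":[0,0,0],"slide":[0,-1,23],"fingers":66},{"dr":[0,0,0],"slide":[0,-1,23],"fingers":66}]' 40
python3 -m pendant '[{"dr":[0,0,0],"slide":[0,0,0],"fingers":66},{"dr":[0,0,0],"slide":[0,0,-40],"fingers":66},{"dr":[0,0,0],"slide":[0,0,-90],"fingers":0},{"dr":[0,0,0],"slide":[0,0,-150],"fingers":0},{"dr":[0,0,0],"slide":[0,0,-190],"fingers":0},{"dr":[0,0,0],"slide":[0,0,-190],"fingers":0}]' 40
python3 -c "
from h import *
for i in range(3):cams.camera('side')
im,M,st=shot('wrist','w14');rows((.456,.437,.15,0),(.456,.437,.15,-.785),st=st)
cv2.imwrite('pics/w14s.png',cv2.resize(im,(400,300)))"
```

```text
clock: 25.05
ee_pos: [0.5327, -0.1411, -0.0293]
ee_rot: [-2.261, -2.181, 0.0]
force: [0.0, 0.3, -0.5]
finger_gap: 0.063
gripper_force: 0.0
clock: 25.8
ee_pos: [0.5341, -0.1417, 0.1639]
ee_rot: [2.257, 2.177, 0.003]
force: [0.5, 0.4, -0.2]
finger_gap: 0.0856
gripper_force: 0.0
at 25.95 [ 0.5322 -0.1408  0.1596] psi -1.6069 tilt [-0.0021  0.0011]
 dr [-0.001 -0.003 -1.607] slide [574.7 -96.9  10.4]
 dr [-0.002 -0.002 -0.822] slide [574.7 -96.9  10.4]
```

View pics/w14s.png

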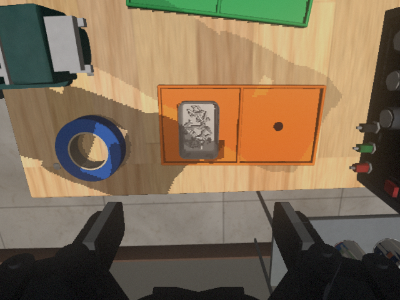

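Wrist view: the tin is centred in orange pocket 1 (tin (200,130), pocket (200,125) in the half-size picture). Now the black roll.

```bash
python3 -m pendant '[{"dr":[0,0,-0.8],"slide":[300,-50,0],"fingers":0},{"dr":[0,0,-0.8],"slide":[300,-50,0],"fingers":0},{"dr":[0,0,-0.8],"slide":[300,-50,0],"fingers":0},{"dr":[0,0,-0.8],"slide":[300,-50,0],"fingers":0},{"dr":[0,0,-0.8],"slide":[300,-50,0],"fingers":0},{"dr":[0,0,-1.607],"slide":[575,-97,0],"fingers":0},{"dr":[0,0,-1.607],"slide":[575,-97,0],"fingers":0},{"dr":[0,0,-1.607],"slide":[575,-97,0],"fingers":0}]' 40
python3 -c "
from h import *
rows((.456,.437,.13,0))"
```

```text
clock: 27.0
ee_pos: [0.4677, 0.3482, 0.1597]
ee_rot: [-0.373, -3.118, 0.002]
force: [0.7, -0.4, -0.2]
finger_gap: 0.0853
gripper_force: 0.0
at 27.0 [0.4677 0.3482 0.1597] psi -0.2382 tilt [-0.0019 -0.001 ]
 dr [-0.001 -0.002 -0.238] slide [32.3 83.6 29.6]
```

```bash
python3 -m pendant '[{"dr":[0,0,-0.238],"slide":[32,84,30],"fingers":0},{"dr":[0,0,-0.238],"slide":[32,84,30],"fingers":0},{"dr":[0,0,-0.238],"slide":[32,84,30],"fingers":0},{"dr":[0,0,-0.238],"slide":[32,84,30],"fingers":0}]' 40
cat > ring.py <<'E'
from h import *
import sys
name,kind,zt=sys.argv[1],sys.argv[2],float(sys.argv[3])
for i in range(4):cams.camera('side')
im,M,st=shot('wrist',name);hsv=cv2.cvtColor(im,cv2.COLOR_BGR2HSV);H,S,V=[hsv[...,i].astype(int) for i in range(3)]
m=(V<80)&(S<90) if kind=='black' else (H>100)&(H<130)&(S>80)
u=proj(M,[[st['ee_pos'][0],st['ee_pos'][1],zt]])[0];print('axis px',u)
k=m.astype(np.uint8);yy,xx=np.mgrid[:480,:640];k[(yy>u[1]+120)|(abs(yy-u[1])>150)|(abs(xx-u[0])>130)]=0
h=cv2.convexHull(max(cv2.findContours(k*255,0,1)[0],key=cv2.contourArea)).reshape(-1,2);P=onplane(M,h,zt)[:,:2].astype(np.float32)
print(h.min(0),h.max(0),cv2.minEnclosingCircle(P),cv2.fitEllipse(P));rows((*cv2.fitEllipse(P)[0],-.031,0),st=st)
E
python3 ring.py w15 black .018
```

```text
clock: 27.5
ee_pos: [0.4581, 0.4348, 0.1305]
ee_rot: [-0.012, -3.141, 0.001]
force: [1.3, 0.8, 0.3]
finger_gap: 0.0853
gripper_force: 0.0
axis px [319.4849 219.6448]
[278 188] [368 256] ((0.45476940274238586, 0.43732547760009766), 0.03253666311502457) ((0.4590403735637665, 0.4378393292427063), (0.054016027599573135, 0.06564509868621826), 4.859834671020508)
at 27.7 [0.4585 0.4349 0.1315] psi -0.0078 tilt [0.0005 0.0003]
 dr [ 0.     0.    -0.008] slide [ -0.5   2.9 162.5]
```

View pics/w15.png

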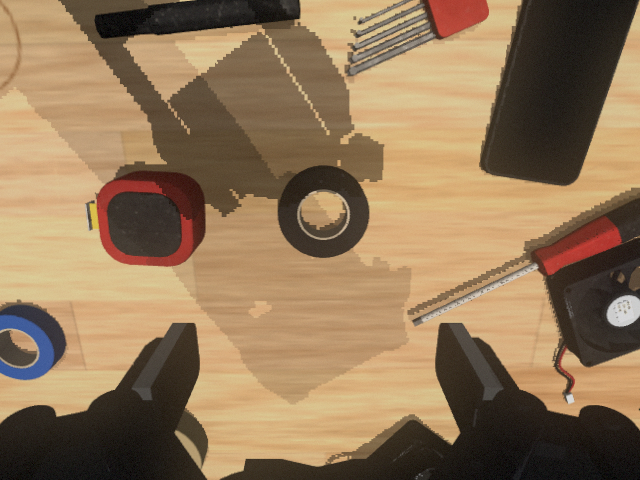

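Wrist view: black ring at (323,212) with nothing within finger reach (measure edge at column 205). Going down to just above it for the fine look.

```bash
python3 -m pendant '[{"dr":[0,0,-0.008],"slide":[4,3,60],"fingers":0},{"dr":[0,0,-0.008],"slide":[4,3,110],"fingers":0},{"dr":[0,0,-0.008],"slide":[4,3,152],"fingers":0},{"dr":[0,0,-0.008],"slide":[4,3,152],"fingers":0},{"dr":[0,0,-0.008],"slide":[4,3,152],"fingers":0}]' 40
python3 - <<'E'
from h import *
for i in range(4):cams.camera('side')
im,M,st=shot('wrist','w16');print(st['ee_pos'],proj(M,[[*st['ee_pos'][:2],.018]]),st['force'])
hsv=cv2.cvtColor(im,cv2.COLOR_BGR2HSV)
V=hsv[...,2].astype(int)
print('row profile col320',[(r,int(V[r,316:324].mean())) for r in range(220,440,6)])
for r in(340,360,380):print(r,[(c,int(V[r,c])) for c in range(200,440,6)])
E
```

```text
clock: 28.38
ee_pos: [0.4552, 0.4392, -0.0188]
ee_rot: [-0.002, 3.139, 0.003]
force: [-0.1, -0.2, -0.1]
finger_gap: 0.0856
gripper_force: 0.0
[ 0.4547  0.4392 -0.0192] [[321.0002 331.2096]] [0.4838 0.7078 0.4651]
row profile col320 [(220, 137), (226, 117), (232, 113), (238, 41), (244, 38), (250, 38), (256, 39), (262, 38), (268, 36), (274, 37), (280, 37), (286, 44), (292, 113), (298, 115), (304, 115), (310, 120), (316, 112), (322, 126), (328, 224), (334, 219), (340, 117), (346, 87), (352, 88), (358, 89), (364, 89), (370, 217), (376, 63), (382, 65), (388, 68), (394, 70), (400, 138), (406, 229), (412, 225), (418, 230), (424, 228), (430, 231), (436, 235)]
340 [(200, 112), (206, 116), (212, 120), (218, 117), (224, 226), (230, 227), (236, 52), (242, 49), (248, 44), (254, 52), (260, 47), (266, 49), (272, 107), (278, 79), (284, 83), (290, 85), (296, 85), (302, 115), (308, 228), (314, 118), (320, 118), (326, 117), (332, 117), (338, 82), (344, 86), (350, 85), (356, 85), (362, 127), (368, 51), (374, 51), (380, 54), (386, 55), (392, 66), (398, 66), (404, 221), (410, 224), (416, 225), (422, 228),
[... 250 characters left out ...]
4, 87), (320, 89), (326, 92), (332, 90), (338, 91), (344, 96), (350, 218), (356, 65), (362, 65), (368, 62), (374, 66), (380, 65), (386, 69), (392, 72), (398, 231), (404, 233), (410, 232), (416, 232), (422, 231), (428, 230), (434, 231)]
380 [(200, 227), (206, 228), (212, 229), (218, 226), (224, 228), (230, 225), (236, 227), (242, 227), (248, 226), (254, 227), (260, 79), (266, 72), (272, 70), (278, 67), (284, 66), (290, 68), (296, 65), (302, 68), (308, 64), (314, 67), (320, 61), (326, 63), (332, 64), (338, 66), (344, 71), (350, 67), (356, 67), (362, 72), (368, 67), (374, 72), (380, 231), (386, 232), (392, 232), (398, 231), (404, 230), (410, 230), (416, 229), (422, 230), (428, 228), (434, 226)]
```

View pics/w16.png

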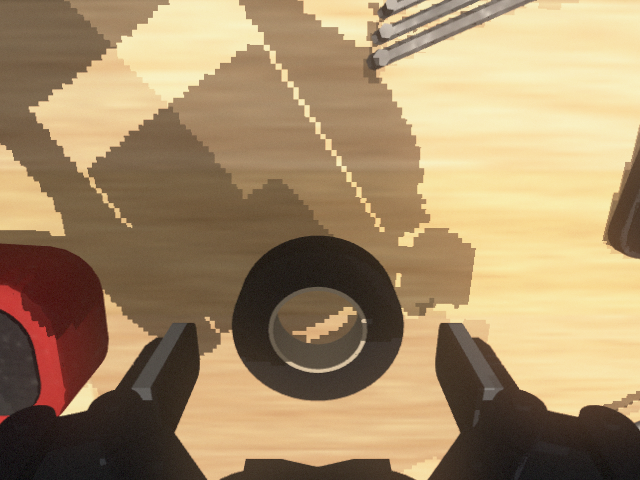

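Wrist view: ring columns 232–403, lower edge at row 400 where 401 is expected, so it is centred. Lower 16 mm and grip.

```bash
python3 -m pendant '[{"dr":[0,0,0],"slide":[0,0,8],"fingers":0},{"dr":[0,0,0],"slide":[0,0,16],"fingers":0},{"dr":[0,0,0],"slide":[0,0,16],"fingers":0},{"dr":[0,0,0],"slide":[0,0,16],"fingers":0},{"dr":[0,0,0],"slide":[0,0,16],"fingers":255},{"dr":[0,0,0],"slide":[0,0,16],"fingers":255},{"dr":[0,0,0],"slide":[0,0,16],"fingers":255},{"dr":[0,0,0],"slide":[0,0,16],"fingers":255}]' 40
python3 -m pendant '[{"dr":[0,0,0],"slide":[0,0,-40],"fingers":255},{"dr":[0,0,0],"slide":[0,0,-90],"fingers":255},{"dr":[0,0,0],"slide":[0,0,-150],"fingers":255},{"dr":[0,0,0],"slide":[0,0,-190],"fingers":255},{"dr":[0,0,0],"slide":[0,0,-190],"fingers":255}]' 40
python3 -c "
from h import *
rows((.6353,-.1455,.15,0),(.6353,-.1455,-.032,0))"
```

```text
clock: 29.62
ee_pos: [0.4543, 0.4389, -0.0362]
ee_rot: [-0.003, 3.141, 0.001]
force: [-1.1, -0.4, 5.4]
finger_gap: 0.063
gripper_force: 44.5
clock: 30.25
ee_pos: [0.4551, 0.4395, 0.1563]
ee_rot: [-0.003, 3.136, 0.005]
force: [0.5, -0.4, -1.1]
finger_gap: 0.0633
gripper_force: 44.7
at 30.25 [0.4551 0.4395 0.1563] psi 0.0018 tilt [0.0052 0.0035]
 dr [0.003 0.005 0.002] slide [-179.2 -585.3    5.3]
 dr [0.003 0.005 0.002] slide [-178.2 -585.9  187.2]
```

```bash
python3 -m pendant '[{"dr":[0,0,0],"slide":[-179,-585,5],"fingers":255},{"dr":[0,0,0],"slide":[-179,-585,5],"fingers":255},{"dr":[0,0,0],"slide":[-179,-585,5],"fingers":255},{"dr":[0,0,0],"slide":[-179,-585,5],"fingers":255},{"dr":[0,0,0],"slide":[-179,-585,5],"fingers":255},{"dr":[0,0,0],"slide":[-179,-585,5],"fingers":255},{"dr":[0,0,0],"slide":[-179,-585,5],"fingers":255},{"dr":[0,0,0],"slide":[-179,-585,5],"fingers":255}]' 40
python3 -c "
from h import *
rows((.6353,-.1455,.0,0))"
```

```text
clock: 31.25
ee_pos: [0.6008, -0.0411, 0.1473]
ee_rot: [0.002, -3.139, -0.001]
force: [1.1, 0.5, -0.6]
finger_gap: 0.0633
gripper_force: 44.7
at 31.25 [ 0.6008 -0.0411  0.1473] psi 0.0016 tilt [-0.0023  0.0007]
 dr [ 0.001 -0.002  0.002] slide [ -34.7 -104.6  147.2]
```

```bash
python3 -m pendant '[{"dr":[0,0,0],"slide":[-34,-102,0],"fingers":255},{"dr":[0,0,0],"slide":[-34,-102,0],"fingers":255},{"dr":[0,0,0],"slide":[-34,-102,50],"fingers":255},{"dr":[0,0,0],"slide":[-34,-102,100],"fingers":255},{"dr":[0,0,0],"slide":[-34,-102,150],"fingers":255},{"dr":[0,0,0],"slide":[-34,-102,155],"fingers":255},{"dr":[0,0,0],"slide":[-34,-102,155],"fingers":255}]' 40
python3 -c "
from h import *
for i in range(5):cams.camera('side')
rows((.6353,-.1455,-.032,0));print(bot.state()['force'])"
```

```text
clock: 32.12
ee_pos: [0.6357, -0.1413, -0.0051]
ee_rot: [-0.003, 3.141, -0.001]
force: [0.5, -1.0, 0.6]
finger_gap: 0.0632
gripper_force: 44.7
at 32.375 [ 0.636  -0.1414 -0.0045] psi 0.0017 tilt [ 0.0023 -0.001 ]
 dr [-0.001  0.002  0.002] slide [ 0.8 -4.1 27.5]
[ 0.6018 -0.651  -1.2247]
```

```bash
python3 -m pendant '[{"dr":[0,0,0],"slide":[1,-4,10],"fingers":255},{"dr":[0,0,0],"slide":[1,-4,18],"fingers":255},{"dr":[0,0,0],"slide":[1,-4,25],"fingers":255},{"dr":[0,0,0],"slide":[1,-4,25],"fingers":255},{"dr":[0,0,0],"slide":[1,-4,27],"fingers":255},{"dr":[0,0,0],"slide":[1,-4,27],"fingers":255},{"dr":[0,0,0],"slide":[1,-4,27],"fingers":255}]' 40
python3 -c "
from h import *
for i in range(4):cams.camera('side')
rows((.6353,-.1455,-.0325,0));print(bot.state()['force'])"
```

```text
clock: 33.25
ee_pos: [0.6344, -0.1452, -0.0329]
ee_rot: [-0.003, 3.141, -0.0]
force: [-0.0, -0.3, -0.7]
finger_gap: 0.0632
gripper_force: 44.7
at 33.45 [ 0.6343 -0.1452 -0.0329] psi 0.0017 tilt [ 0.0002 -0.0001]
 dr [-0.     0.     0.002] slide [-1.  -0.3 -0.4]
[ 0.0227  0.2621 -1.0881]
```

```bash
python3 -m pendant '[{"dr":[0,0,0],"slide":[0,0,0],"fingers":50},{"dr":[0,0,0],"slide":[0,0,0],"fingers":0},{"dr":[0,0,0],"slide":[0,0,0],"fingers":0},{"dr":[0,0,0],"slide":[0,0,-13],"fingers":0},{"dr":[0,0,0],"slide":[0,0,-13],"fingers":0},{"dr":[0,0,0],"slide":[0,0,-13],"fingers":0}]' 40
cat > edge.py <<'E'
from h import *
import sys
# centre of the ring under the tool, in tool-aligned mm, from outer hull of mask: expected vs seen
name,zt,r=sys.argv[1],float(sys.argv[2]),float(sys.argv[3])
for i in range(4):cams.camera('side')
im,M,st=shot('wrist',name);x,y=st['ee_pos'][:2]
print(st['ee_pos'],'centre',proj(M,[[x,y,zt]])[0],'far edge',proj(M,[[x+r,y,zt]])[0],'sides',proj(M,[[x,y-r,zt],[x,y+r,zt]])[:,0])
V=cv2.cvtColor(im,cv2.COLOR_BGR2HSV)[...,2]
E
python3 edge.py w17 .021 .033
```

```text
clock: 34.2
ee_pos: [0.6343, -0.1451, -0.0199]
ee_rot: [-0.003, 3.141, -0.0]
force: [-0.0, -0.8, 0.3]
finger_gap: 0.0855
gripper_force: 0.0
[ 0.6341 -0.1451 -0.0203] centre [320.9392 336.7811] far edge [320.5275 408.5568] sides [232.422  409.4866]
```

View pics/w17.png

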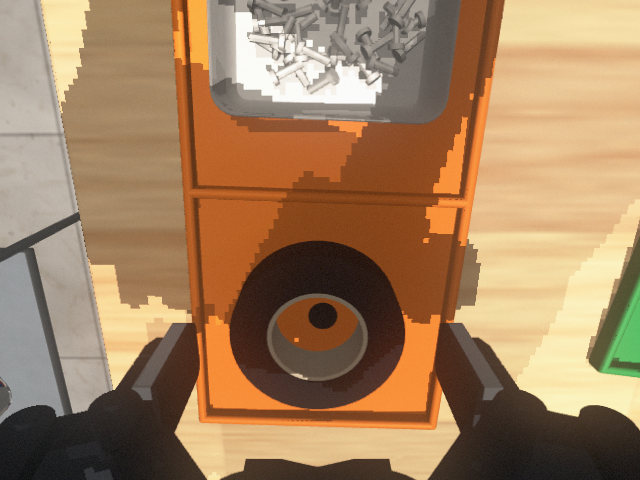

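Wrist view: the black roll sits centred in orange pocket 2 (columns 230–405, lower edge row 408 as predicted, dot visible at (322,315)). Now the blue roll.

```bash
python3 -m pendant '[{"dr":[0,0,0],"slide":[0,0,-60],"fingers":0},{"dr":[0,0,0],"slide":[0,0,-120],"fingers":0},{"dr":[0,0,0],"slide":[0,0,-180],"fingers":0},{"dr":[0,0,0],"slide":[20,60,-180],"fingers":0},{"dr":[0,0,0],"slide":[40,120,-180],"fingers":0},{"dr":[0,0,0],"slide":[50,180,-180],"fingers":0},{"dr":[0,0,0],"slide":[60,240,-180],"fingers":0},{"dr":[0,0,0],"slide":[68,300,-180],"fingers":0}]' 40
python3 -c "
from h import *
rows((.566,.187,.1,0),(.566,.187,-.02,0))"
```

```text
clock: 35.45
ee_pos: [0.5651, 0.1566, 0.1601]
ee_rot: [-0.003, 3.141, 0.0]
force: [1.3, -0.4, 0.5]
finger_gap: 0.0851
gripper_force: 0.0
at 35.45 [0.5651 0.1566 0.1601] psi 0.0016 tilt [0.0002 0.    ]
 dr [0.    0.    0.002] slide [-0.9 30.4 60.1]
 dr [0.    0.    0.002] slide [ -0.9  30.4 180.1]
```

```bash
python3 -m pendant '[{"dr":[0,0,0],"slide":[0,31,0],"fingers":0},{"dr":[0,0,0],"slide":[0,31,50],"fingers":0},{"dr":[0,0,0],"slide":[0,31,110],"fingers":0},{"dr":[0,0,0],"slide":[0,31,165],"fingers":0},{"dr":[0,0,0],"slide":[0,31,180],"fingers":0},{"dr":[0,0,0],"slide":[0,31,180],"fingers":0}]' 40
python3 edge.py w18 .018 .031
python3 - <<'E'
import cv2,numpy as np
im=cv2.imread('pics/w18.png');h=cv2.cvtColor(im,cv2.COLOR_BGR2HSV)
m=((h[...,0]>100)&(h[...,0]<130)&(h[...,1]>90)&(h[...,2]>45)).astype(np.uint8)
n,l,s,c=cv2.connectedComponentsWithStats(m);i=1+s[1:,4].argmax();print(s[i])
for r in (330,350,370):
    q=np.where(l[r]==i)[0];print(r,q.min() if len(q) else 0,q.max() if len(q) else 0)
E
```

```text
clock: 36.2
ee_pos: [0.5661, 0.1858, -0.0194]
ee_rot: [-0.003, 3.141, 0.0]
force: [0.6, 0.2, 1.1]
finger_gap: 0.0855
gripper_force: 0.0
[ 0.567   0.1859 -0.0179] centre [320.8693 329.5228] far edge [320.4908 395.4764] sides [240.3214 401.4334]
[  244   236   159   155 11271]
330 255 388
350 363 395
370 267 379
```

```bash
python3 -m pendant '[{"dr":[0,0,0],"slide":[2,1,8],"fingers":0},{"dr":[0,0,0],"slide":[2,1,15],"fingers":0},{"dr":[0,0,0],"slide":[2,1,15],"fingers":0},{"dr":[0,0,0],"slide":[2,1,15],"fingers":0},{"dr":[0,0,0],"slide":[2,1,15],"fingers":255},{"dr":[0,0,0],"slide":[2,1,15],"fingers":255},{"dr":[0,0,0],"slide":[2,1,15],"fingers":255},{"dr":[0,0,0],"slide":[2,1,15],"fingers":255}]' 40
python3 edge.py w19 .018 .031
python3 -m pendant '[{"dr":[0,0,0],"slide":[0,0,-40],"fingers":255},{"dr":[0,0,0],"slide":[0,0,-90],"fingers":255},{"dr":[0,0,0],"slide":[0,0,-150],"fingers":255},{"dr":[0,0,0],"slide":[0,0,-190],"fingers":255},{"dr":[0,0,0],"slide":[0,0,-190],"fingers":255}]' 40
python3 -c "
from h import *
import cv2
h=cv2.cvtColor(cv2.imread('pics/w19.png'),cv2.COLOR_BGR2HSV)
m=((h[...,0]>100)&(h[...,0]<130)&(h[...,1]>90)&(h[...,2]>45)).astype(np.uint8)
n,l,s,c=cv2.connectedComponentsWithStats(m);print(s[1+s[1:,4].argmax()])
rows((.634,-.146,.15,0),(.634,-.146,-.0125,0))"
```

```text
clock: 37.45
ee_pos: [0.5639, 0.1869, -0.0343]
ee_rot: [-0.003, 3.141, 0.0]
force: [-2.1, 0.1, 5.8]
finger_gap: 0.0596
gripper_force: 43.1
[ 0.5639  0.1869 -0.0343] centre [321.152  354.0661] far edge [320.7177 424.9534] sides [232.1368 410.1949]
clock: 38.33
ee_pos: [0.5651, 0.187, 0.1582]
ee_rot: [-0.003, 3.135, 0.001]
force: [0.2, -0.1, -1.5]
finger_gap: 0.0596
gripper_force: 44.0
[  231   258   173   169 15126]
at 38.325 [0.5651 0.187  0.1582] psi 0.0018 tilt [0.0063 0.0008]
 dr [0.001 0.006 0.002] slide [ -68.3 -333.1    8.4]
 dr [0.001 0.006 0.002] slide [ -67.2 -333.2  170.9]
```

```bash
python3 -m pendant '[{"dr":[0,0,0],"slide":[-68,-332,5],"fingers":255},{"dr":[0,0,0],"slide":[-68,-332,5],"fingers":255},{"dr":[0,0,0],"slide":[-68,-332,5],"fingers":255},{"dr":[0,0,0],"slide":[-68,-332,5],"fingers":255},{"dr":[0,0,0],"slide":[-68,-332,5],"fingers":255},{"dr":[0,0,0],"slide":[-68,-332,5],"fingers":255},{"dr":[0,0,0],"slide":[-68,-332,5],"fingers":255},{"dr":[0,0,0],"slide":[-68,-332,5],"fingers":255}]' 40
python3 -m pendant '[{"dr":[0,0,0],"slide":[0,0,50],"fingers":255},{"dr":[0,0,0],"slide":[0,0,100],"fingers":255},{"dr":[0,0,0],"slide":[0,0,135],"fingers":255},{"dr":[0,0,0],"slide":[0,0,135],"fingers":255},{"dr":[0,0,0],"slide":[0,0,135],"fingers":255}]' 40
python3 -c "
from h import *
for i in range(6):cams.camera('side')
rows((.6342,-.1452,-.0133,0));print(bot.state()['force'])"
```

```text
clock: 39.33
ee_pos: [0.6319, -0.144, 0.149]
ee_rot: [0.004, -3.14, -0.001]
force: [-0.6, 0.1, -0.6]
finger_gap: 0.0596
gripper_force: 44.0
clock: 39.95
ee_pos: [0.6332, -0.1448, 0.0169]
ee_rot: [-0.004, 3.139, -0.002]
force: [0.2, -0.3, -0.6]
finger_gap: 0.0598
gripper_force: 44.0
at 40.25 [ 0.6326 -0.1452  0.0158] psi 0.0017 tilt [ 0.0012 -0.0005]
 dr [-0.001  0.001  0.002] slide [-1.6  0.1 29.1]
[-0.9183  0.4712 -0.795 ]
```

```bash
python3 -m pendant '[{"dr":[0,0,0],"slide":[-2,0,12],"fingers":255},{"dr":[0,0,0],"slide":[-2,0,20],"fingers":255},{"dr":[0,0,0],"slide":[-2,0,25],"fingers":255},{"dr":[0,0,0],"slide":[-2,0,25],"fingers":255},{"dr":[0,0,0],"slide":[-2,0,27],"fingers":255},{"dr":[0,0,0],"slide":[-2,0,27],"fingers":255},{"dr":[0,0,0],"slide":[-2,0,27],"fingers":255}]' 40
python3 -c "
from h import *
for i in range(6):cams.camera('side')
rows((.6342,-.1452,-.0133,0));print(bot.state()['force'])"
```

```text
clock: 41.12
ee_pos: [0.6343, -0.1452, -0.0119]
ee_rot: [-0.003, 3.141, -0.0]
force: [-0.9, 0.1, -0.3]
finger_gap: 0.06
gripper_force: 44.0
at 41.425 [ 0.6343 -0.1452 -0.012 ] psi 0.0017 tilt [ 0.0001 -0.    ]
 dr [-0.     0.     0.002] slide [ 0.1 -0.   1.3]
[-0.5857 -0.2944 -0.7553]
```

```bash
python3 -m pendant '[{"dr":[0,0,0],"slide":[0,0,1.5],"fingers":255},{"dr":[0,0,0],"slide":[0,0,1.5],"fingers":255},{"dr":[0,0,0],"slide":[0,0,1.5],"fingers":255},{"dr":[0,0,0],"slide":[0,0,1.5],"fingers":50},{"dr":[0,0,0],"slide":[0,0,1.5],"fingers":0},{"dr":[0,0,0],"slide":[0,0,1.5],"fingers":0},{"dr":[0,0,0],"slide":[0,0,-20],"fingers":0},{"dr":[0,0,0],"slide":[0,0,-60],"fingers":0}]' 40
python3 -m pendant '[{"dr":[0,0,0],"slide":[0,0,-60],"fingers":0},{"dr":[0,0,0],"slide":[0,0,-120],"fingers":0},{"dr":[0,0,0],"slide":[50,30,-170],"fingers":0},{"dr":[0,0,0],"slide":[100,50,-190],"fingers":0},{"dr":[0,0,0],"slide":[130,100,-190],"fingers":0},{"dr":[0,0,0],"slide":[130,100,-190],"fingers":0},{"dr":[0,0,0],"slide":[130,100,-190],"fingers":0},{"dr":[0,0,0],"slide":[130,100,-190],"fingers":0}]' 40
python3 - <<'E'
from h import *
for i in range(4):cams.camera('side')
im,M,st=shot('wrist','w20');print(st['ee_pos'])
s,_,_=shot('side','s3')
print(proj(M,[[.6343,-.1452,.039],[.6343,-.1452,.021]]))
cv2.imwrite('pics/final.png',np.hstack([cv2.resize(im,(400,300)),cv2.resize(s[180:375,180:440],(400,300))]))
E
```

```text
clock: 42.42
ee_pos: [0.6333, -0.1448, 0.0472]
ee_rot: [0.003, -3.138, -0.002]
force: [0.2, -0.0, 0.6]
finger_gap: 0.0855
gripper_force: 0.0
clock: 43.42
ee_pos: [0.5047, -0.0462, 0.2375]
ee_rot: [0.001, -3.141, -0.0]
force: [0.8, 0.2, 0.3]
finger_gap: 0.0856
gripper_force: 0.0
[ 0.5044 -0.0459  0.2376]
[[220.8533 319.1972]
 [224.5662 310.594 ]]
```

View pics/final.png

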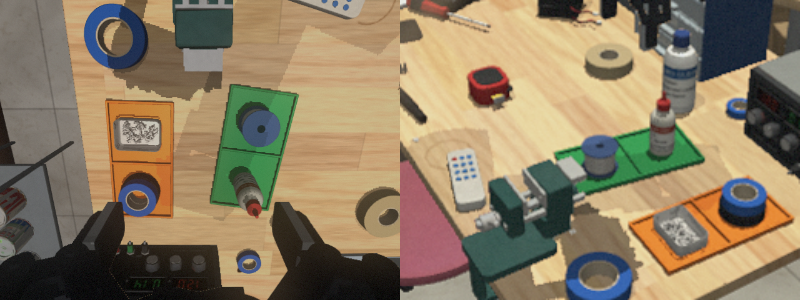

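Final picture: both kits are in place, spool and flux upright in the green tray, tin and the black and blue stack in the orange. The blue roll's centre is (219,318) where (221,319) is expected, and the items that stay are untouched.

```bash
python3 -c "
from station import close_job
print(close_job())"
```

```text
the job is handed in; nothing more can be done
None
```

I made up both kits and handed the job in after about 43 s on the robot clock, but `close_job()` returned no verdict. The last camera pictures show the spool and flux bottle upright in the green tray, the tin and the black roll with the blue one squarely on top in the orange tray, and the tape measure, blue-capped bottle and beige roll where they were.

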